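# Draw a dropped thrust washer out from behind a spindle guard with a hooked rod

## Robot

A 6-joint arm with a two-finger parallel gripper is mounted at the origin on the work surface. World frame = base frame: x ahead of the robot, y to its left, z up, the work surface at z = 0. Lengths are in mm, angles in rad, forces in N, time in s.
With the tool pointing down it reaches from about 350 to 975 mm from the base axis. Payload 7.1 kg.
Tool frame: the origin (TCP) lies at the very end of the fingers, on their centre line; the grasp point (between the pads) lies 19 mm behind it; y points along the fingers, x is the direction in which the jaws open and shut, and the axes are right-handed (so a half turn about y gives the same grasp; the last joint's range is limited). The gripper opens to 88 mm and grips with 3 to 60 N. Pads are 20 mm wide; open, the fingers measure 115 mm over their backs; the gripper's body (75 mm by 178 mm) begins 61 mm behind the grasp point.
Start: joints at [-1.323, 0.423, 1.63, -0, 1.089, -0.019], TCP at [164.797, -602.865, 222.675] pointing down, gripper open.
Joint ranges: [-3, 3], [-0.9, 2.11], [0.09, 2.58], [-1.31, 4.45], [0.11, 2.69], [-2.54, 2.54]. Speed limits (rad/s): [2.39, 2.39, 3.01, 3.14, 3.14, 3.14].

## Interface

Orientations are given as a rotation vector (axis times angle).
In Python, from workcell import ctrl gives the robot as it stands. The module is installed in compiled form; this text tells all that it offers.
- The arm moves only by the tool jog_arm, never from a script. Its argument "steps" is a list of rows, each an object with "turn": the turn, a rotation vector about the world's x, y, z scaled (see below), a list of three; "dp": the shift along the world's x, y, z scaled (see below), a list of three; "claw": the opening, from 0 (shut) to 1 (fully open). In form: [{"turn": [wx, wy, wz], "dp": [x, y, z], "claw": claw}, ...]. A call has 1 to 12 rows; each row is the pose to reach, as a shift and turn from the pose measured when the call began, turning the shorter way round; what a row does not reach only later rows make up. The controller multiplies each number of a shift by 80 mm and each number of a turn by pi rad. A row lasts 1/12 s, in which the tool goes at most 41.7 mm and 7.16 degrees, less where a joint would pass 70% of its speed; a pose out of reach is approached as far as the arm can. A call with a number of a shift or a turn outside -1 to 1 is refused whole. A call with a gripper value outside its range is refused whole. The fingers move at their own pace and stop on an object; the grip force is fixed at half the most. Time passes only in rows, so rows that repeat a pose let the fingers close. It gives the time, the measured TCP pose, the force and the opening at its end, in the units of the state.
- ctrl.get_obs(): the state, without advancing time (a new reading comes with each control period).
- ctrl.get_image(name): name is "scene" or "side" or "wrist"; returns a dict with "img" (480x640x3 uint8, red, green, blue), "range_z" (480x640 float32, mm along the optical axis (not along the pixel's ray), 0 where there is no reading), "fovy" (degrees; the focal length in pixels is half the picture's height over the tangent of half this angle, whatever the lens; pixels are square), "cx", "cy" (the principal point, pixels), "camera_from_world" (4x4, takes a point from world to camera coordinates); the wrist camera has in their place "hand_eye" (4x4, takes a point from camera to tool coordinates, whose origin is the TCP and whose axes are the tool frame's). Camera axes: x right, y down, z forward; pixel columns grow to the right and rows downward; lengths in mm; the calibration is good to about 2 mm. A picture is of the moment at which its call begins: read the wrist's pose just before it.
- ctrl.close_job(): hands the job in, once; it reports no verdict.
The state is a dict: "t": time; "qpos": joint angles; "qvel": joint speeds; "joint_torque": joint torques, N m; "ee_pos": TCP position; "orientation": TCP orientation; "ft_force": force on the tool from outside, world axes, zero at the start; "moment": the same for the moment, N m; "width": finger opening in mm.
Only numpy, scipy, OpenCV 4.12 (cv2) and the standard library are available. Lean on these libraries where they do the work, as an engineer would, in place of code of your own. Each camera call takes 0.05 s, during which the arm holds its last target.

## Task

A brass thrust washer has dropped behind the green wire guard of the polishing spindle. Take the hooked rod by its orange grip, drop its hook into the washer's hole behind the guard, draw the washer out along the bench against both steel pegs of the loose sliding stop, and keep pulling, gently, until the slide comes up hard against its hidden end (a firm, steady pull of about 10 N for a second; more than 18 N would bend the pegs). Then unhook the rod, leave the washer there against both pegs, and stand the rod back on its black rubber pad; do not touch the washer with the gripper, bump the guard or disturb the other things.

Things in the scene. Friction and masses are not known exactly. Their poses are not given: they have to be found in the camera images.
- rod: Hooked rod, 0.28 kg, standing by itself. Foot plate 60 x 60 x 8 mm; on its centre a square orange grip 24 x 24 mm, 8 to 86 mm high. From it an 8 mm steel rod runs level along +x, axis 26 mm above the foot's underside, to x = 270 mm, where it turns straight down (8 mm thick) and ends 1 mm above the level of the foot's underside. Origin: centre of the foot's underside; z up.
- tip (a point): Lower end of the hook, on its axis (rod frame: x 270, y 0, z 1 mm); axes as the rod. When pulling, hold the foot 3 to 5 mm clear of the bench: a foot that rubs takes up part of the pull.
- handle (a point): Where to grip the orange grip (centre of its section, 64 mm above the foot's underside, 22 mm below the grip's top); the sides of the grip are parallel to the rod's x and y.
- washer: The dropped part: flat brass ring, 64 mm outside diameter, 34 mm hole, 12 mm thick, about 0.16 kg, lying flat on the bench under the guard. Origin: centre of its underside.
- guard: Fixed green wire cage, 216 mm wide, 204 mm deep, 73 mm high, roof bars 27 mm apart, back closed, blue motor (132 mm high) beyond x = 220 mm. Origin: on the bench in the middle of the open mouth; x into the cage (mouth x = 0, back wall 207 mm), y across, z up. Clear inside: 65 mm high, y from -104 to 104 mm. Its floor is the plain bench top, z = 0.
- stop: Two steel pegs, 16 mm diameter, 16 mm high, before the mouth, on a slide that runs straight along the guard's x. Origin: on the bench midway between them; axes as the guard; pegs at y = -28, 28 mm. The washer seats on their +x side touching both; the level rod passes over them. Pulled to -x (drag 2 to 4 N) it slides 6 to 22 mm, varying, to a rigid end found only by feel; it stays where left.
- home (a point): On the bench: where the washer's centre lies when it touches both pegs (28.6 mm to +x of the stop's origin); axes as the guard; it moves with the stop.
- pad: Fixed black rubber pad 130 x 130 mm, 3 mm thick, on which the rod's foot stands at the start and shall stand at the end (any yaw, foot centre within 30 mm of the pad's centre). Origin: centre of its underside, on the bench.
- piston_a: Bystander: aluminium piston standing up, 64 mm diameter, 63 mm tall, beyond the landing in front of the guard's mouth. Origin: centre of its underside.
- piston_b: Bystander: a like piston, 64 mm diameter, 63 mm tall, on the robot's side of the guard. Origin: centre of its underside.
- spray_can: Bystander: spray can with red cap, 60 mm diameter, 190 mm tall. Origin: centre of its underside.
- headlamp: Bystander: round black headlamp lying face up, 156 mm diameter, 66 mm tall. Origin: centre of its underside.
- jar: Bystander: amber jar with blue cap, 66 mm diameter, 85 mm tall. Origin: centre of its underside.
- carton: Bystander: small carton, 100 x 75 x 60 mm. Origin: centre of its underside.
- nut: Bystander: dark nut, 24 mm across, 10 mm high, lying at the closed end of the cage, behind the washer. Origin: centre of its underside.
Things that resemble listed ones, but are neither listed nor needed, are in the scene too. What is meant by the part that bears stop is not blue, and is the smaller of those in its own colour.

How it is judged (in metres and radians):
On the way, in this order (a step that is already met when the one before it is completed fails the run):
1. the hook stands in the washer's hole while the washer is still behind the guard (horizontal distance between tip and washer below 0.0155 m and z of tip in the frame of washer below 0.009 m and x of washer in the frame of guard above 0.03 m), for 0.1 s.
2. the washer lies against both pegs and is pulled against them with 5 to 18 N, which the loose slide bears only at its end (horizontal distance between washer and home below 0.004 m and contact force between washer and stop above 5 N), for 0.3 s.
At the end, for the whole second after the job is handed in: the washer lies flat and still on the bench with its centre within 4 mm of its seated place against both pegs; the hooked rod stands upright and still, released, with its foot centre within 35 mm of the pad's centre (horizontal distance between washer and home below 0.004 m and height (world z) of washer below 0.003 m and angle between each of washer, rod's own z axis and vertical below 0.08 rad and linear speed of each of washer, rod below 0.01 m/s and horizontal distance between rod and pad below 0.035 m and height (world z) of rod below 0.008 m); the robot touches nothing.
It fails at once if the washer is forced against the pegs with more than 18 N (contact force between washer and stop above 18 N).
It fails at once if the rod strikes or presses the guard or the pegs with more than 12 N (contact force between rod and guard above 12 N or contact force between rod and stop above 12 N).
It fails at once if the gripper or arm touches the washer (contact force between any of the fingers, the arm and washer above 0.5 N).
It fails at once if the gripper or arm strikes the guard with more than 5 N (contact force between any of the fingers, the arm and guard above 5 N).
It fails at once if another thing on the bench is disturbed (moved more than 15 mm) (distance of any of piston_a, piston_b, spray_can, headlamp, jar, carton, nut from where it was at the start of the episode above 0.015 m).
It also fails if it takes over 72 s, if anything falls off the work surface, if the arm or the gripper's body presses on something with over 40 N, if the wrist force passes 120 N, or if a joint passes its speed limit or range.

## Working session

There is one attempt and no reset: what is moved stays moved. The work goes in short steps, Python scripts to look and compute and a tool call to move; the robot and the scene stay as the last step left them, time stands still between calls to the robot, and variables do not carry over. Pictures are saved under pics/ and viewed, and the job is handed in when it is done.

Besides the shell and the picture viewer there is one more tool, called as name(argument=value, ...) on one line, values as JSON. jog_arm: Moves the arm, as the interface text tells. Its arguments: {"type":"object","properties":{"steps":{"type":"array","items":{"type":"object","properties":{"turn":{"type":"array","items":{"type":"number"}},"dp":{"type":"array","items":{"type":"number"}},"claw":{"type":"number"}}}}},"required":["steps"]}

```bash
mkdir -p pics; cat > h.py <<'E'
import numpy as np, cv2, pickle
from workcell import ctrl
from scipy.spatial.transform import Rotation as R
def grab(n,tag):
    o=ctrl.get_obs(); d=ctrl.get_image(n); d['obs']=o
    pickle.dump(d,open(f'pics/{tag}.pkl','wb')); cv2.imwrite(f'pics/{tag}.png',d['img'][:,:,::-1]); return d
def load(tag): return pickle.load(open(f'pics/{tag}.pkl','rb'))
def cw(d): # world from camera
    if 'camera_from_world' in d: return np.linalg.inv(np.array(d['camera_from_world']))
    o=d['obs']; T=np.eye(4); T[:3,:3]=R.from_rotvec(o['orientation']).as_matrix(); T[:3,3]=o['ee_pos']
    return T@np.array(d['hand_eye'])
def ray(d,u,v):
    f=240/np.tan(np.radians(d['fovy'])/2); M=cw(d)
    return M[:3,3], M[:3,:3]@np.array([(u-d['cx'])/f,(v-d['cy'])/f,1])
def atz(d,u,v,z):
    o,r=ray(d,u,v); return o+r*(z-o[2])/r[2]
def dep(d,u,v):
    o,r=ray(d,u,v); return o+r*d['range_z'][int(v),int(u)]
def tri(d1,p1,d2,p2):
    o1,a=ray(d1,*p1);o2,b=ray(d2,*p2)
    s=np.linalg.lstsq(np.stack([a,-b],1),o2-o1,rcond=None)[0]
    A=o1+a*s[0];B=o2+b*s[1]; return (A+B)/2,np.linalg.norm(A-B)
def proj(d,p):
    f=240/np.tan(np.radians(d['fovy'])/2); q=np.linalg.inv(cw(d))@np.r_[p,1]
    return q[0]/q[2]*f+d['cx'],q[1]/q[2]*f+d['cy']
def crop(tag,x0,y0,x1,y1,s,out):
    im=load(tag)['img'][y0:y1,x0:x1,::-1]; cv2.imwrite(f'pics/{out}.png',cv2.resize(im,None,fx=s,fy=s,interpolation=cv2.INTER_CUBIC))
E
python3 - <<'E'
from h import *
np.set_printoptions(precision=3,suppress=True)
for n in ['scene','side','wrist']:
    d=grab(n,n+'0'); print(n,d['fovy'],d['cx'],d['cy'],cw(d))
print(ctrl.get_obs())
E
```

```text
scene 54.76169016812594 318.6935341973882 232.30068342191365 [[  -0.108    0.827   -0.551 1171.429]
 [   0.994    0.096   -0.051  -27.159]
 [   0.011   -0.553   -0.833 1013.765]
 [   0.       0.       0.       1.   ]]
side 47.8148411926895 327.93697286626445 240.31914082966856 [[  -0.981   -0.106    0.162  304.147]
 [  -0.193    0.581   -0.791 1134.537]
 [  -0.011   -0.807   -0.591 1003.438]
 [   0.       0.       0.       1.   ]]
wrist 70.7586920431778 318.09887416528665 239.71442694679803 [[   0.263   -0.934   -0.24   229.752]
 [  -0.965   -0.255   -0.063 -585.956]
 [  -0.002    0.248   -0.969  384.171]
 [   0.       0.       0.       1.   ]]
{'t': 0.15, 'qpos': array([-1.323,  0.424,  1.631,  0.   ,  1.089, -0.019]), 'qvel': array([-0.   , -0.003, -0.003,  0.   , -0.   ,  0.001]), 'joint_torque': array([  0.   , -54.498, -27.392,   0.064,   0.02 ,  -0.   ]), 'ee_pos': array([ 164.701, -602.455,  222.071]), 'orientation': array([-1.323,  1.011, -1.01 ]), 'ft_force': array([-0.721,  0.02 , -0.062]), 'moment': array([0.003, 0.013, 0.005]), 'width': 88.06077914827449}
```

View pics/scene0.png

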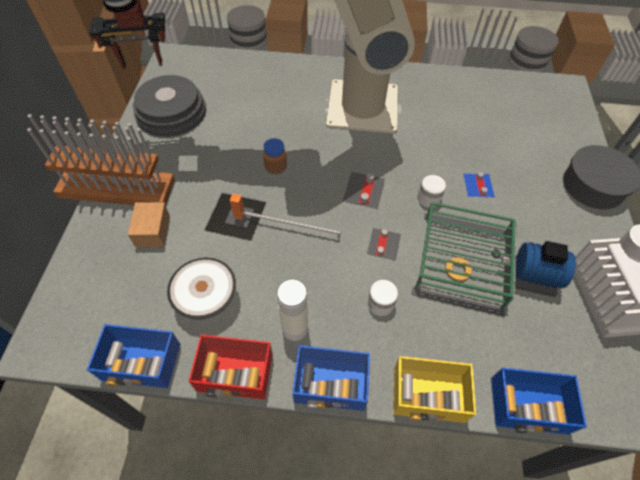

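View pics/side0.png

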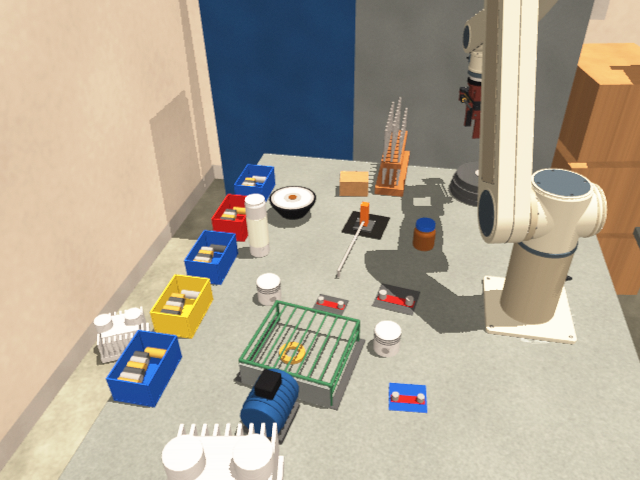

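View pics/wrist0.png

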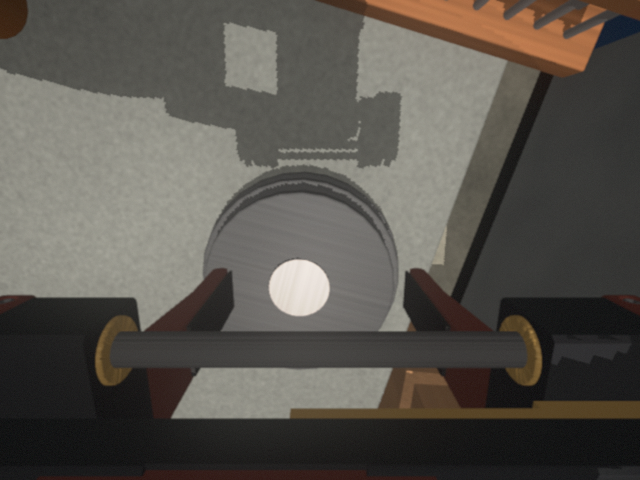

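```bash
python3 - <<'E'
from h import *
crop('scene0',330,160,530,310,4,'c1'); crop('side0',220,260,450,420,3,'c2'); crop('scene0',190,170,350,250,5,'c3');crop('side0',310,190,400,290,6,'c4')
E
```

```text
(no output)
```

View pics/c1.png

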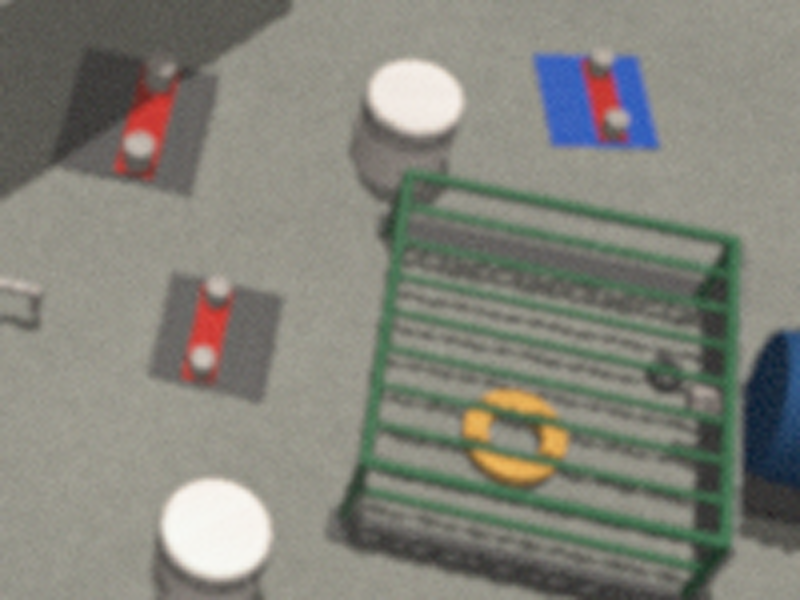

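View pics/c2.png

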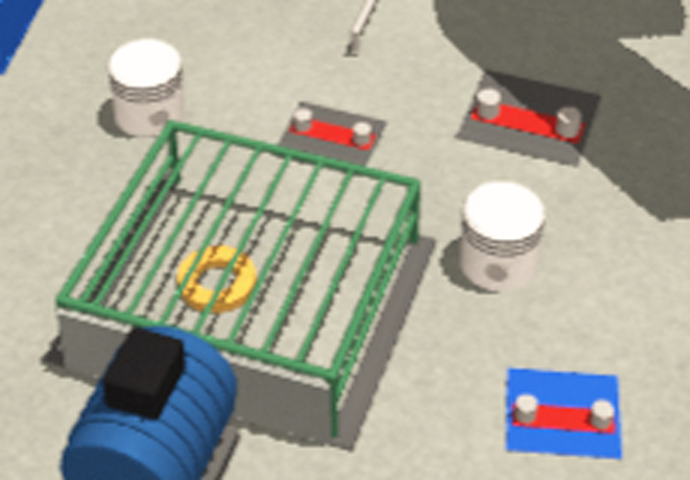

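View pics/c3.png

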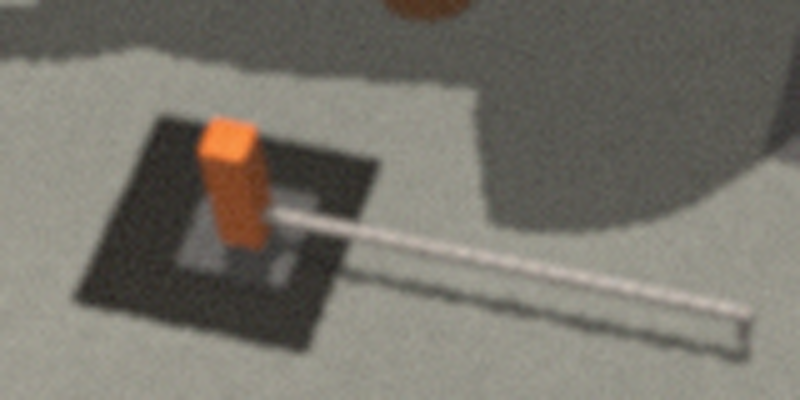

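View pics/c4.png

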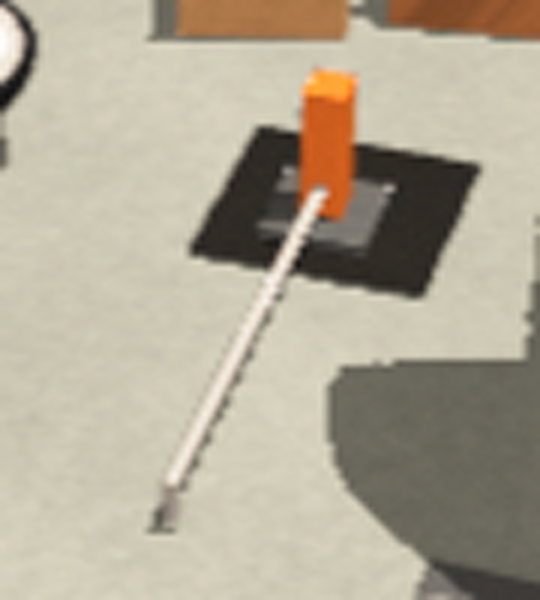

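```bash
python3 - <<'E'
from h import *
np.set_printoptions(precision=1,suppress=True)
s=load('scene0');e=load('side0')
S=lambda x,y:(330+x/4,160+y/4); E=lambda x,y:(220+x/3,260+y/3)
S3=lambda x,y:(190+x/5,170+y/5); E4=lambda x,y:(310+x/6,190+y/6)
for n,a,b in [('grip',S3(229,140),E4(330,87)),('elbow',S3(743,314),E4(175,485)),('washer',S(516,437),E(217,279)),
 ('pegR',S(218,287),E(363,130)),('pegL',S(203,356),E(302,118)),
 ('gFR',S(408,178),E(417,182)),('gFL',S(370,463),E(172,126)),('gBR',S(738,241),E(335,375)),('gBL',S(727,543),E(62,300)),
 ('padN',S3(160,117),E4(480,165)),('padE',S3(380,158),E4(423,296)),('padS',S3(305,350),E4(192,252)),('padW',S3(77,299),E4(262,127)),
 ('pistA',S(217,530),E(145,65)),('pistB',S(415,97),E(503,212)),('jar',(273,148),(425,226))]:
    p,r=tri(s,a,e,b); print(n,p,'err %.1f'%r,'dep',dep(s,*a),dep(e,*b))
E
```

```text
grip [ 478.1 -302.6   85.5] err 0.0 dep [1171.4  -27.2 1013.8] [ 477.3 -295.9   89.8]
elbow [513.  -36.5  25.3] err 0.2 dep [515.6 -36.4  29.1] [512.  -31.3  29.7]
washer [573.8 270.3   6. ] err 0.8 dep [569.4 272.8  -1.9] [576.2 261.2  -4.1]
pegR [487.   81.7  12.2] err 0.7 dep [489.1  81.6  14.8] [485.7  87.4  17.9]
pegL [542.6  74.6  12.3] err 2.6 dep [542.8  73.7  14.7] [542.1  81.7  17.8]
gFR [424.2 193.8  66.7] err 3.8 dep [430.7 193.3  72.4] [422.5 195.2  69.9]
gFL [636.8 166.3  68.1] err 2.5 dep [640.8 165.9  73. ] [634.7 169.   71.7]
gBR [452.4 398.1  69.2] err 2.8 dep [456.6 397.1  72.8] [451.5 396.7  68.9]
gBL [666.2 366.3  68.7] err 1.1 dep [669.6 364.3  74.2] [664.9 368.   71.3]
padN [ 402.  -369.8    0.3] err 2.0 dep [ 401.  -370.1   -2.5] [ 401.5 -371.3    0.1]
padE [ 417.9 -242.9    0.7] err 0.8 dep [ 417.7 -243.1    1. ] [ 418.1 -242.8    0.4]
padS [ 544.3 -260.9   -0.2] err 0.8 dep [ 545.  -260.5    0.3] [ 543.3 -256.7    3.1]
padW [ 526.6 -385.8    0.6] err 2.0 dep [ 527.  -385.5   -0.3] [ 524.6 -377.1    7.3]
pistA [685.2  81.2  57.2] err 0.6 dep [688.2  80.8  62.5] [683.8  84.3  60.2]
pistB [351.  203.4  57.8] err 1.0 dep [357.  201.3  65.5] [351.2 205.8  59.7]
jar [ 285.3 -239.8   71.2] err 3.1 dep [ 296.5 -237.6   85.1] [ 286.5 -216.2   85.7]
```

Candidates for the stop are: the blue plate (479,185), the large grey plate (366,189) and the small grey plate (383,243). The small grey one fits, because it is not blue and is the smaller of the two greys. It also lies before the guard's mouth, and the crop confirms this: its pegs are 56 mm apart at about (515,78). Next I move over the rod's grip.

jog_arm(steps=[{"dp": [0.98, 0.94, 0.0], "turn": [0, 0, -0.03], "claw": 1}, {"dp": [0.98, 0.94, 0.0], "turn": [0, 0, -0.06], "claw": 1}, {"dp": [0.98, 0.94, 0.0], "turn": [0, 0, -0.06], "claw": 1}, {"dp": [0.98, 0.94, 0.0], "turn": [0, 0, -0.06], "claw": 1}])

```text
t: 0.48
ee_pos: [245.5, -523.8, 221.6]
orientation: [-1.244, 1.151, -1.147]
ft_force: [-0.3, 0.0, -0.8]
width: 87.7
```

jog_arm(steps=[{"dp": [0.98, 0.94, 0.0], "turn": [0, 0, -0.03], "claw": 1}, {"dp": [0.98, 0.94, 0.0], "turn": [0, 0, -0.06], "claw": 1}, {"dp": [0.98, 0.94, 0.0], "turn": [0, 0, -0.06], "claw": 1}, {"dp": [0.98, 0.94, 0.0], "turn": [0, 0, -0.06], "claw": 1}])

```text
t: 0.82
ee_pos: [326.4, -445.7, 221.5]
orientation: [-1.154, 1.287, -1.282]
ft_force: [-1.1, -0.3, -0.4]
width: 87.9
```

jog_arm(steps=[{"dp": [0.98, 0.94, 0.0], "turn": [0, 0, 0], "claw": 1}, {"dp": [0.98, 0.94, 0.0], "turn": [0, 0, 0], "claw": 1}, {"dp": [0.98, 0.94, 0.0], "turn": [0, 0, 0], "claw": 1}, {"dp": [0.98, 0.94, 0.0], "turn": [0, 0, 0], "claw": 1}])

```text
t: 1.15
ee_pos: [407.3, -368.4, 221.4]
orientation: [-1.155, 1.284, -1.279]
ft_force: [0.3, -0.6, 0.7]
width: 87.8
```

```bash
python3 - <<'E'
from h import *
np.set_printoptions(precision=3,suppress=True)
d=grab('wrist','w1'); print(cw(d)); M=R.from_rotvec(d['obs']['orientation']).as_matrix(); print(M, np.degrees(np.arctan2(M[1,0],M[0,0])), d['obs']['qpos'])
E
```

```text
[[  -0.101   -0.964   -0.245  474.016]
 [  -0.995    0.096    0.031 -377.184]
 [  -0.007    0.247   -0.969  383.699]
 [   0.       0.       0.       1.   ]]
[[-0.1    0.002  0.995]
 [-0.995  0.005 -0.1  ]
 [-0.006 -1.     0.001]] -95.7406765143298 [-0.76   0.315  1.798  0.006  1.031  0.908]
```

View pics/w1.png

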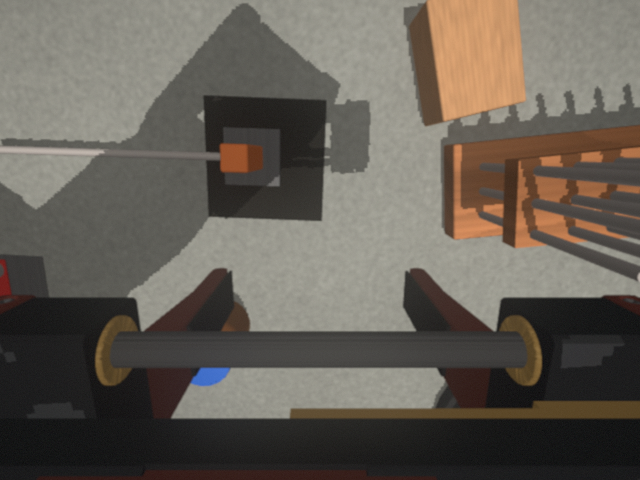

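jog_arm(steps=[{"dp": [0.88, 0.82, 0.0], "turn": [0, 0, 0], "claw": 1}, {"dp": [0.88, 0.82, 0.0], "turn": [0, 0, 0], "claw": 1}, {"dp": [0.88, 0.82, 0.0], "turn": [0, 0, 0], "claw": 1}, {"dp": [0.88, 0.82, 0.0], "turn": [0, 0, 0], "claw": 1}])

```text
t: 1.53
ee_pos: [477.5, -303.8, 221.3]
orientation: [-1.157, 1.282, -1.278]
ft_force: [0.2, 0.7, 0.2]
width: 87.8
```

```bash
python3 - <<'E'
from h import *
np.set_printoptions(precision=3,suppress=True)
d=grab('wrist','w2'); print(cw(d)); M=R.from_rotvec(d['obs']['orientation']).as_matrix(); print(M, np.degrees(np.arctan2(M[1,0],M[0,0])))
E
```

```text
[[  -0.098   -0.964   -0.246  544.414]
 [  -0.995    0.093    0.03  -312.207]
 [  -0.006    0.248   -0.969  383.551]
 [   0.       0.       0.       1.   ]]
[[-0.097  0.001  0.995]
 [-0.995  0.005 -0.097]
 [-0.005 -1.     0.001]] -95.58663156931179
```

View pics/w2.png

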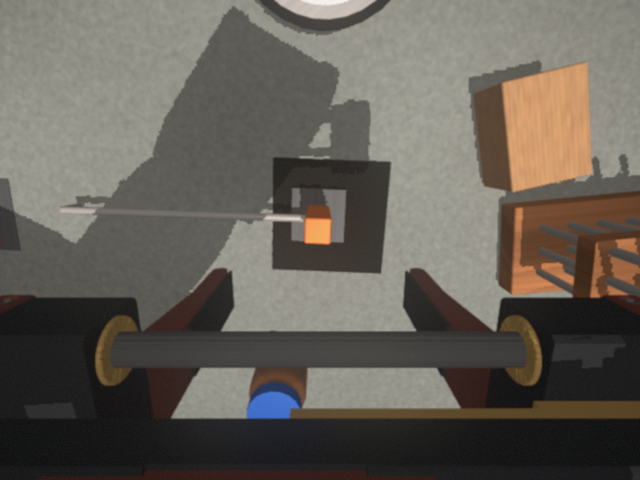

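```bash
python3 - <<'E'
from h import *
crop('w2',260,150,400,280,5,'c5'); crop('w2',40,190,180,240,5,'c6'); crop('w1',190,85,340,225,5,'c7')
E
```

```text
(no output)
```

View pics/c5.png

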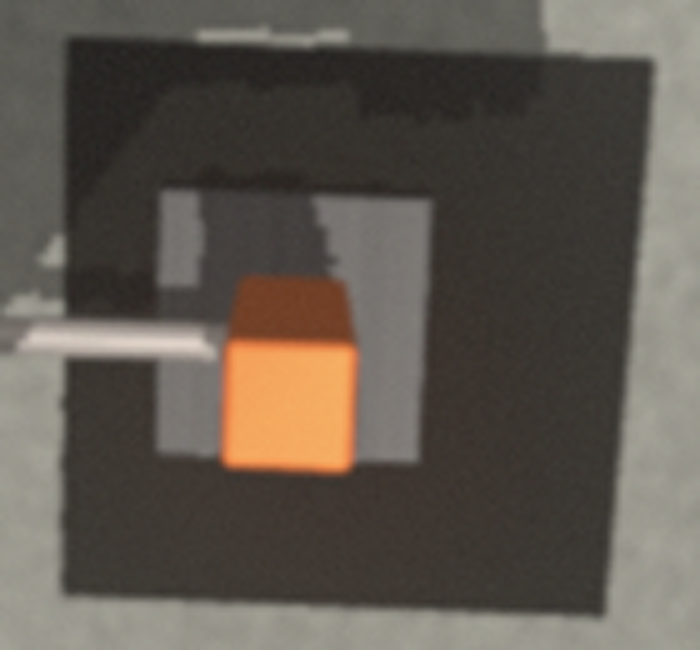

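View pics/c6.png

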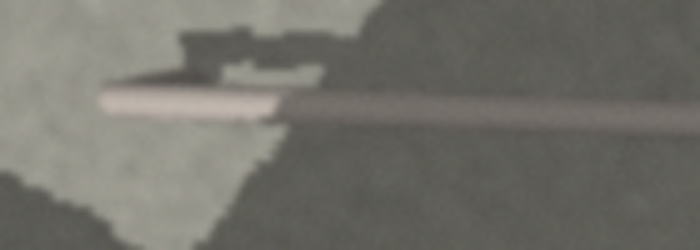

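View pics/c7.png

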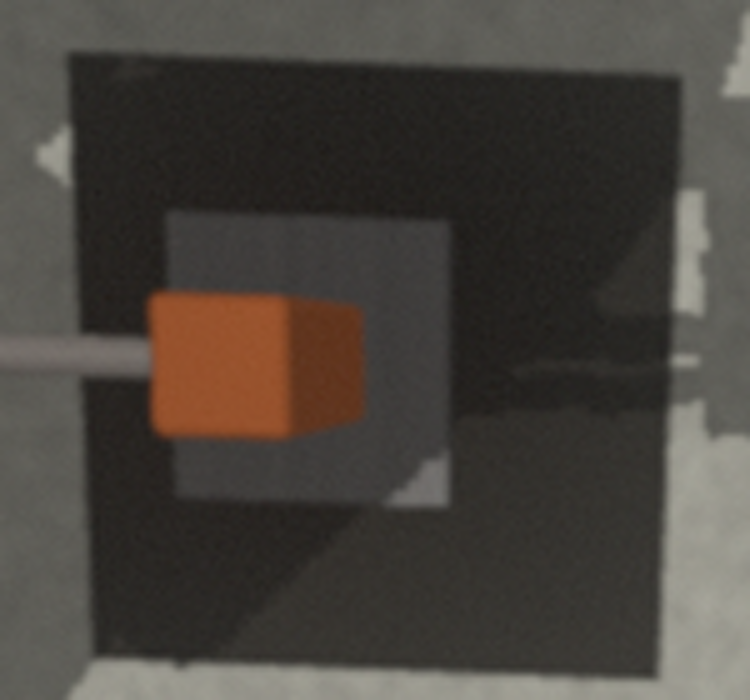

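```bash
python3 - <<'E'
from h import *
np.set_printoptions(precision=1,suppress=True)
a=load('w1');b=load('w2')
A=lambda x,y:(190+x/5-.4,85+y/5-.4);B=lambda x,y:(260+x/5-.4,150+y/5-.4); C=lambda x,y:(40+x/5-.4,190+y/5-.4)
def T(n,p,q):
    x,r=tri(a,A(*p),b,B(*q)); print(n,x,'%.1f'%r); return x
g=[T('grip',p,q) for p,q in [((153,295),(228,342)),((290,298),(355,342)),((288,437),(352,470)),((152,436),(224,467))]]
print(np.mean(g,0))
p=[T('pad',p,q) for p,q in [((68,53),(68,38)),((682,75),(652,60)),((658,677),(605,613)),((95,655),(63,595))]]
print(np.mean(p,0))
f=[T('foot',p,q) for p,q in [((165,212),(158,190)),((450,220),(432,198)),((450,505),(420,463)),((176,497),(155,455))]]
print(np.mean(f,0))
for i,j in((1,0),(2,3)): 
    for s,k in((f,'foot'),(g,'grip'),(p,'pad')): d=s[j]-s[i]; print(k,np.degrees(np.arctan2(d[1],d[0])))
t=atz(b,*C(103,100),29); print('end',t)  # end of rod outer +4
d=t-np.mean(f,0); print(np.hypot(*d[:2]),np.degrees(np.arctan2(d[1],d[0])))
E
```

```text
grip [ 490.4 -293.8   88.1] 0.3
grip [ 487.7 -316.3   85.6] 0.3
grip [ 465.1 -313.4   89.6] 0.2
grip [ 467.7 -290.4   89.6] 0.6
[ 477.7 -303.5   88.2]
pad [ 545.3 -260.8    3.7] 0.1
pad [ 528.2 -388.4    0.4] 0.5
pad [ 400.2 -370.8    1.4] 0.2
pad [ 418.2 -243.1    3.7] 0.6
[ 473.  -315.8    2.3]
foot [ 511.2 -277.2    9.6] 0.2
foot [ 503.6 -336.9    9.8] 0.0
foot [ 444.6 -329.5   12.4] 0.3
foot [ 452.1 -269.8   11.4] 0.6
[ 477.9 -303.3   10.8]
foot 82.71254587674355
grip 83.19329895198211
pad 82.36484176259947
foot 82.81089335648208
grip 83.48106432452676
pad 81.97005168609063
end [513.7 -31.6  29. ]
274.0646645792339 82.48260636312673
```

jog_arm(steps=[{"dp": [0.004, 0.005, -0.5], "turn": [0, 0, -0.01], "claw": 1}, {"dp": [0.004, 0.005, -1], "turn": [0, 0, -0.01], "claw": 1}, {"dp": [0.004, 0.005, -1], "turn": [0, 0, -0.01], "claw": 1}])

```text
t: 1.83
ee_pos: [471.3, -303.3, 134.9]
orientation: [-1.145, 1.317, -1.293]
ft_force: [-2.5, 0.8, -0.6]
width: 87.4
```

jog_arm(steps=[{"dp": [0, 0, -0.4], "turn": [0, 0, 0], "claw": 1}, {"dp": [0, 0, -0.75], "turn": [0, 0, 0], "claw": 1}, {"dp": [0, 0, -0.75], "turn": [0, 0, 0], "claw": 1}])

```text
t: 2.08
ee_pos: [467.6, -303.0, 71.7]
orientation: [-1.147, 1.325, -1.287]
ft_force: [-0.1, 0.9, 0.1]
width: 87.5
```

```bash
python3 - <<'E'
from h import *
np.set_printoptions(precision=4,suppress=True)
d=grab('wrist','w3'); M=R.from_rotvec(d['obs']['orientation']).as_matrix(); print(d['obs']['ee_pos'],M, np.degrees(np.arctan2(M[1,0],M[0,0])))
E
```

```text
[ 467.5816 -302.96     71.7024] [[-0.1317 -0.0162  0.9912]
 [-0.9912  0.0145 -0.1314]
 [-0.0122 -0.9998 -0.018 ]] -97.5658740695178
```

View pics/w3.png

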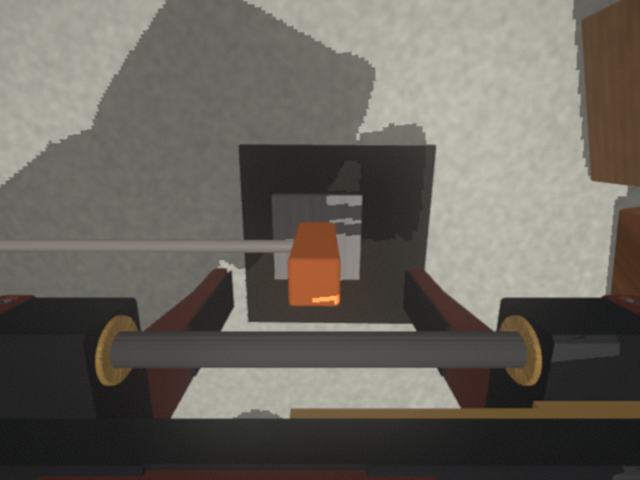

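```bash
cat >> h.py <<'E'
def goal(x,y,z,yaw=-97.4):
    o=ctrl.get_obs(); c,s=np.cos(np.radians(yaw)),np.sin(np.radians(yaw))
    X=np.array([c,s,0]);Y=np.array([0,0,-1.]);M=np.stack([X,Y,np.cross(X,Y)],1)
    t=(R.from_matrix(M)*R.from_rotvec(o['orientation']).inv()).as_rotvec()/np.pi
    print('dp',np.round((np.array([x,y,z])-o['ee_pos'])/80,3),'turn',np.round(t,4), 'pos',o['ee_pos'],'F',o['ft_force'],'M',o['moment'],'w',o['width'],'t',o['t'],'q6',o['qpos'][5])
E
python3 -c "
from h import *
goal(477.8,-303.4,46)"
```

```text
dp [ 0.109  0.003 -0.35 ] turn [-0.0041 -0.0044  0.0009] pos [ 469.06970586 -303.61278126   74.03385661] F [-0.14304809  0.13743917  0.50883197] M [0.01530166 0.00177028 0.00461271] w 87.60187347599634 t 2.1333 q6 1.1021363426724033
```

jog_arm(steps=[{"dp": [0.109, 0.003, 0.0], "turn": [-0.0041, -0.0044, 0.0009], "claw": 1}, {"dp": [0.109, 0.003, 0.0], "turn": [-0.0041, -0.0044, 0.0009], "claw": 1}, {"dp": [0.109, 0.003, -0.1], "turn": [-0.0041, -0.0044, 0.0009], "claw": 1}, {"dp": [0.109, 0.003, -0.2], "turn": [-0.0041, -0.0044, 0.0009], "claw": 1}, {"dp": [0.109, 0.003, -0.3], "turn": [-0.0041, -0.0044, 0.0009], "claw": 1}, {"dp": [0.109, 0.003, -0.35], "turn": [-0.0041, -0.0044, 0.0009], "claw": 1}, {"dp": [0.109, 0.003, -0.35], "turn": [-0.0041, -0.0044, 0.0009], "claw": 1}, {"dp": [0.109, 0.003, -0.35], "turn": [-0.0041, -0.0044, 0.0009], "claw": 1}])

```text
t: 2.8
ee_pos: [477.5, -303.1, 45.5]
orientation: [-1.146, 1.304, -1.303]
ft_force: [-0.3, 0.1, -0.3]
width: 88.0
```

```bash
python3 -c "
from h import *
goal(477.8,-303.4,46)
grab('wrist','w4')"
```

```text
dp [ 0.004 -0.003  0.006] turn [-0.0002 -0.0003 -0.0001] pos [ 477.48365156 -303.1293868    45.54159638] F [-0.33605962  0.14621647 -0.29427075] M [0.02384792 0.0325007  0.00092508] w 87.99316694757438 t 2.8 q6 1.112916418498756
```

View pics/w4.png

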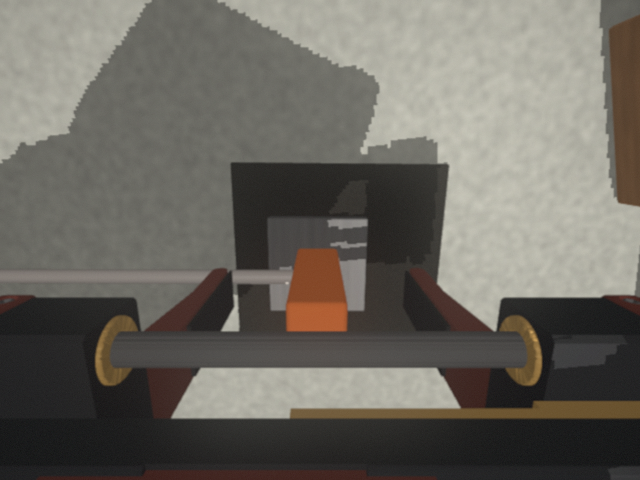

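jog_arm(steps=[{"dp": [0, 0, 0], "turn": [0, 0, 0], "claw": 0.3}, {"dp": [0, 0, 0], "turn": [0, 0, 0], "claw": 0.25}, {"dp": [0, 0, 0], "turn": [0, 0, 0], "claw": 0.2}, {"dp": [0, 0, 0], "turn": [0, 0, 0], "claw": 0.1}, {"dp": [0, 0, 0], "turn": [0, 0, 0], "claw": 0}, {"dp": [0, 0, 0], "turn": [0, 0, 0], "claw": 0}, {"dp": [0, 0, 0], "turn": [0, 0, 0], "claw": 0}, {"dp": [0, 0, 0], "turn": [0, 0, 0], "claw": 0}])

```text
t: 3.52
ee_pos: [477.7, -303.3, 45.9]
orientation: [-1.145, 1.304, -1.303]
ft_force: [0.8, 0.3, 0.1]
width: 37.9
```

jog_arm(steps=[{"dp": [0, 0, 0.1], "turn": [0, 0, 0], "claw": 0}, {"dp": [0, 0, 0.3], "turn": [0, 0, 0], "claw": 0}, {"dp": [0, 0, 0.5], "turn": [0, 0, 0], "claw": 0}, {"dp": [0, 0, 0.7], "turn": [0, 0, 0], "claw": 0}, {"dp": [0, 0, 0.7], "turn": [0, 0, 0], "claw": 0}])

```text
t: 3.93
ee_pos: [479.2, -304.3, 104.8]
orientation: [-1.144, 1.3, -1.307]
ft_force: [0.0, -0.6, -1.8]
width: 23.7
```

```bash
python3 -c "
from h import *
goal(477.8,-303.4,102)
grab('wrist','w5');grab('side','s5')
crop('side0',300,180,420,290,5,'c8');crop('s5',300,180,420,290,6,'c8')"
```

```text
dp [-0.017  0.011 -0.035] turn [ 0.0007  0.0011 -0.0001] pos [ 479.1885702  -304.26762655  104.76986476] F [ 0.04185983 -0.64483322 -1.77175675] M [-0.05980508  0.06422895  0.03848575] w 23.749239777700573 t 3.9333 q6 1.1129434194398797
```

View pics/w5.png

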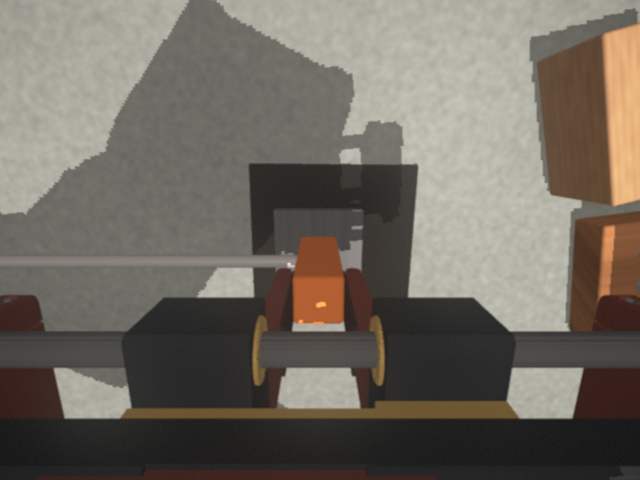

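View pics/c8.png

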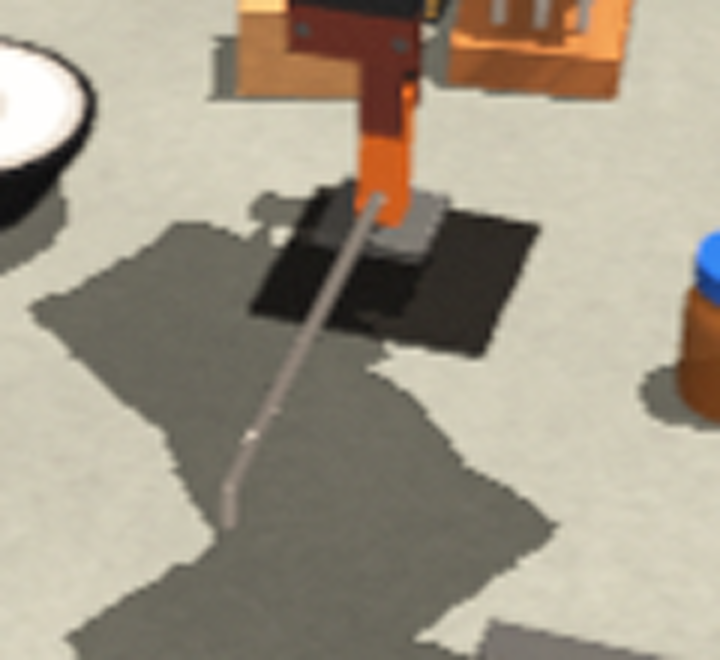

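```bash
python3 - <<'E'
from h import *
np.set_printoptions(precision=1,suppress=True)
grab('scene','sc5'); grab('side','s6')
crop('sc5',190,150,350,260,5,'c9');crop('s6',300,180,420,290,6,'c10')
goal(0,0,0)
e=load('s5')
for z in (29,45,60,85): print(z,proj(e,[514,-37,z]),proj(load('sc5'),[514,-37,z]))
E
```

```text
dp [-6.   3.8 -1.3] turn [-0. -0. -0.] pos [ 477.1 -302.9  101. ] F [ 0.2 -0.2 -3. ] M [ 0.  0. -0.] w 23.67116403161039 t 4.1333 q6 1.1129235356001572
29 (np.float64(338.82704575842246), np.float64(269.6862064908861)) (np.float64(338.42486785347234), np.float64(232.27353692446107))
45 (np.float64(338.83432434099024), np.float64(265.2880692194969)) (np.float64(338.72000686001667), np.float64(228.76622826737724))
60 (np.float64(338.84123034448277), np.float64(261.11506560594427)) (np.float64(339.00287352524515), np.float64(225.40475898762202))
85 (np.float64(338.85292130619956), np.float64(254.05071564684027)) (np.float64(339.4881400274687), np.float64(219.6380545991729))
```

View pics/c9.png

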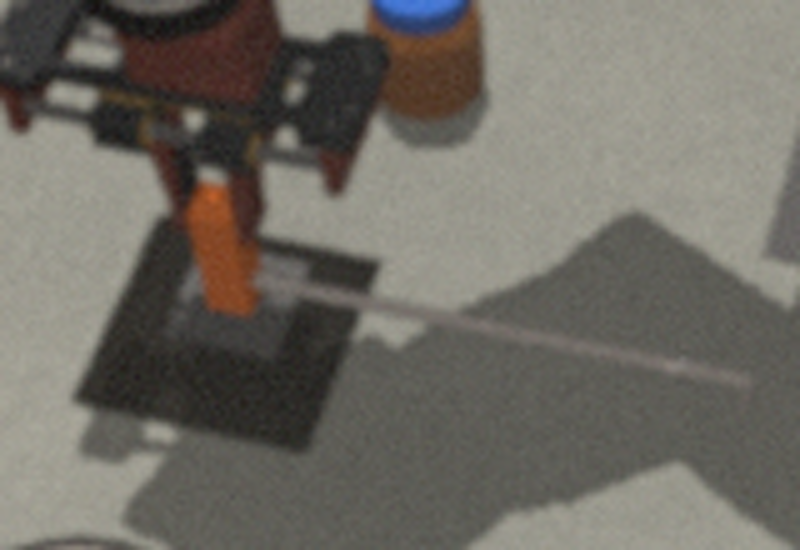

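View pics/c10.png

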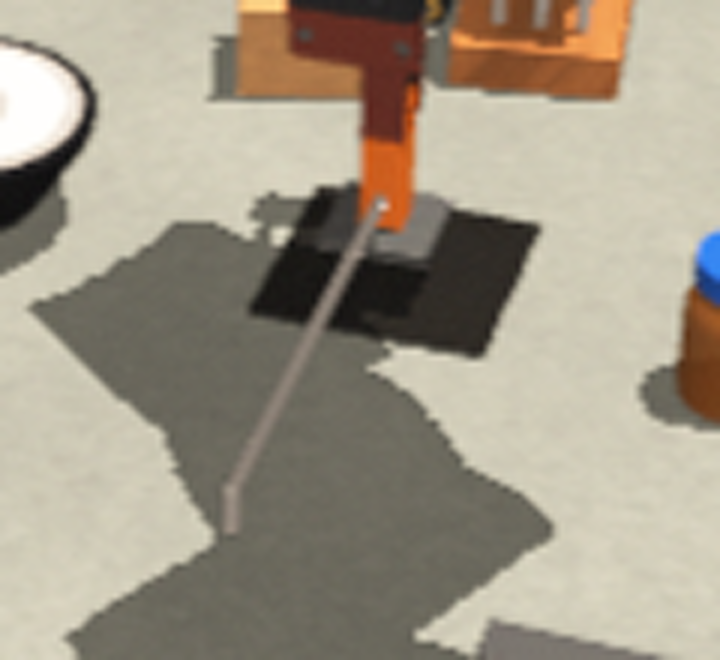

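The fingers were not fully closed when the lift began, so the grip is about 24 mm too high. I'll set the rod down again and regrip lower.

jog_arm(steps=[{"dp": [0.008, -0.006, -0.1], "turn": [0, 0, 0], "claw": 0}, {"dp": [0.008, -0.006, -0.2], "turn": [0, 0, 0], "claw": 0}, {"dp": [0.008, -0.006, -0.3], "turn": [0, 0, 0], "claw": 0}, {"dp": [0.008, -0.006, -0.35], "turn": [0, 0, 0], "claw": 0}, {"dp": [0.008, -0.006, -0.38], "turn": [0, 0, 0], "claw": 0}, {"dp": [0.008, -0.006, -0.38], "turn": [0, 0, 0], "claw": 0}, {"dp": [0.008, -0.006, -0.38], "turn": [0, 0, 0], "claw": 0}])

```text
t: 4.72
ee_pos: [477.0, -302.8, 70.7]
orientation: [-1.146, 1.307, -1.3]
ft_force: [-4.0, 2.9, 9.7]
width: 23.7
```

```bash
python3 - <<'E'
from h import *
np.set_printoptions(precision=3,suppress=True)
goal(477.8,-303.4,70.5)
grab('side','s7');crop('s7',300,180,420,290,6,'c11')
E
```

```text
dp [ 0.01  -0.008 -0.003] turn [-0.001 -0.001 -0.   ] pos [ 476.978 -302.764   70.733] F [-4.045  2.864  9.714] M [0.623 0.721 0.016] w 23.71879661491232 t 4.7167 q6 1.1128200061957505
```

View pics/c11.png

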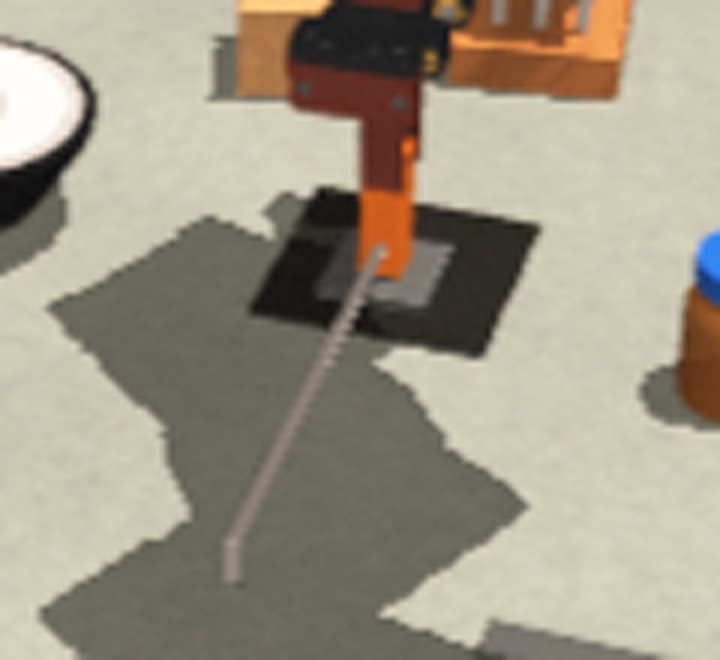

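jog_arm(steps=[{"dp": [0, 0, 0.01], "turn": [0, 0, 0], "claw": 0.5}, {"dp": [0, 0, 0.01], "turn": [0, 0, 0], "claw": 0.5}, {"dp": [0.01, -0.008, 0.0], "turn": [0, 0, 0], "claw": 0.5}, {"dp": [0.01, -0.008, -0.1], "turn": [0, 0, 0], "claw": 0.5}, {"dp": [0.01, -0.008, -0.2], "turn": [0, 0, 0], "claw": 0.5}, {"dp": [0.01, -0.008, -0.3], "turn": [0, 0, 0], "claw": 0.5}, {"dp": [0.01, -0.008, -0.32], "turn": [0, 0, 0], "claw": 0.5}, {"dp": [0.01, -0.008, -0.32], "turn": [0, 0, 0], "claw": 0.5}])

```text
t: 5.43
ee_pos: [477.1, -303.0, 43.8]
orientation: [-1.147, 1.309, -1.299]
ft_force: [0.5, 0.9, 1.1]
width: 44.4
```

```bash
python3 - <<'E'
from h import *
np.set_printoptions(precision=4,suppress=True)
goal(477.8,-303.4,45)
grab('wrist','w7')
E
```

```text
dp [ 0.009 -0.005  0.015] turn [-0.0011 -0.0016 -0.    ] pos [ 477.0611 -302.9657   43.8184] F [0.4996 0.8872 1.0986] M [ 0.0245 -0.0144 -0.0197] w 44.36542522155475 t 5.4333 q6 1.1126688108263447
```

View pics/w7.png

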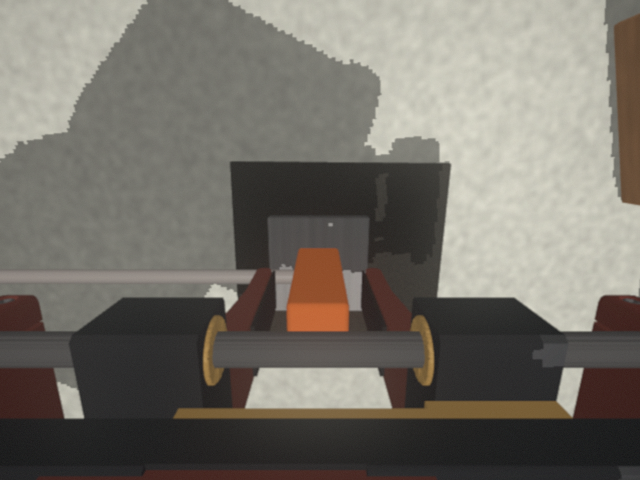

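jog_arm(steps=[{"dp": [0.009, -0.005, 0.01], "turn": [-0.0011, -0.0016, 0], "claw": 0.5}, {"dp": [0.009, -0.005, 0.01], "turn": [-0.0011, -0.0016, 0], "claw": 0.2}, {"dp": [0.009, -0.005, 0.01], "turn": [-0.0011, -0.0016, 0], "claw": 0}, {"dp": [0.009, -0.005, 0.01], "turn": [-0.0011, -0.0016, 0], "claw": 0}, {"dp": [0.009, -0.005, 0.01], "turn": [-0.0011, -0.0016, 0], "claw": 0}, {"dp": [0.009, -0.005, 0.01], "turn": [-0.0011, -0.0016, 0], "claw": 0}, {"dp": [0.009, -0.005, 0.01], "turn": [-0.0011, -0.0016, 0], "claw": 0}, {"dp": [0.009, -0.005, 0.01], "turn": [-0.0011, -0.0016, 0], "claw": 0}, {"dp": [0.009, -0.005, 0.01], "turn": [-0.0011, -0.0016, 0], "claw": 0}])

```text
t: 6.23
ee_pos: [478.3, -303.7, 45.5]
orientation: [-1.145, 1.303, -1.304]
ft_force: [-0.3, 0.5, 5.1]
width: 23.8
```

jog_arm(steps=[{"dp": [0, 0, 0.1], "turn": [0, 0, 0], "claw": 0}, {"dp": [0, 0, 0.2], "turn": [0, 0, 0], "claw": 0}, {"dp": [0, 0, 0.35], "turn": [0, 0, 0], "claw": 0}, {"dp": [0, 0, 0.5], "turn": [0, 0, 0], "claw": 0}, {"dp": [0, 0, 0.5], "turn": [0, 0, 0], "claw": 0}, {"dp": [0, 0, 0.5], "turn": [0, 0, 0], "claw": 0}])

```text
t: 6.73
ee_pos: [479.0, -304.1, 86.8]
orientation: [-1.144, 1.3, -1.306]
ft_force: [0.4, 0.5, -3.6]
width: 24.1
```

```bash
python3 - <<'E'
from h import *
np.set_printoptions(precision=4,suppress=True)
goal(477.8,-303.4,85)
grab('scene','sc8'); grab('side','s8')
crop('sc8',190,150,350,260,5,'c12');crop('s8',300,180,420,290,6,'c13')
E
```

```text
dp [-0.015  0.009 -0.022] turn [ 0.0006  0.001  -0.0001] pos [ 478.9783 -304.0957   86.7743] F [ 0.3795  0.4644 -3.5573] M [ 0.0019 -0.0305 -0.0442] w 24.091829974412406 t 6.7333 q6 1.1129865865868722
```

View pics/c12.png

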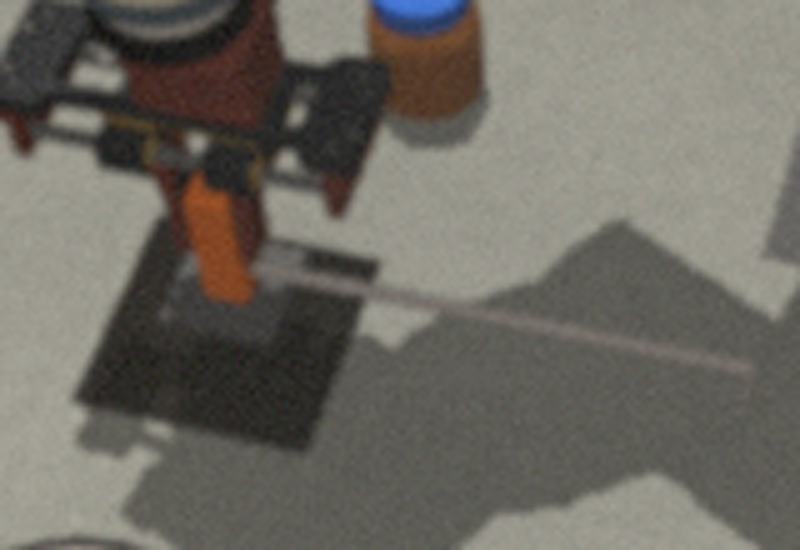

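View pics/c13.png

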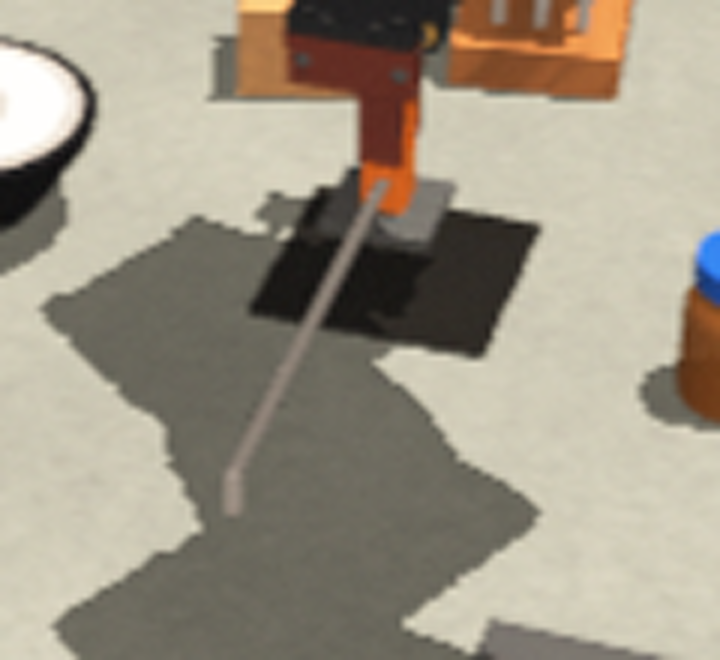

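jog_arm(steps=[{"dp": [0.05, 0.3, 0.4], "turn": [0, 0, 0], "claw": 0}, {"dp": [0.11, 0.7, 0.8], "turn": [0, 0, 0], "claw": 0}, {"dp": [0.11, 1, 1], "turn": [0, 0, 0], "claw": 0}, {"dp": [0.11, 1, 1], "turn": [0, 0, 0], "claw": 0}, {"dp": [0.11, 1, 1], "turn": [0, 0, 0], "claw": 0}])

```text
t: 7.25
ee_pos: [487.3, -222.7, 166.2]
orientation: [-1.146, 1.3, -1.304]
ft_force: [-0.0, -0.8, -2.9]
width: 24.0
```

jog_arm(steps=[{"dp": [0.05, 0.5, 0.2], "turn": [0, 0, 0], "claw": 0}, {"dp": [0.11, 0.9, 0.4], "turn": [0, 0, 0], "claw": 0}, {"dp": [0.11, 1, 0.4], "turn": [0, 0, 0], "claw": 0}, {"dp": [0.11, 1, 0.4], "turn": [0, 0, 0], "claw": 0}, {"dp": [0.11, 1, 0.4], "turn": [0, 0, 0], "claw": 0}])

```text
t: 7.67
ee_pos: [495.5, -143.1, 197.0]
orientation: [-1.148, 1.3, -1.302]
ft_force: [0.3, -0.5, -3.6]
width: 23.7
```

jog_arm(steps=[{"dp": [0.05, 0.5, 0], "turn": [0, 0, 0], "claw": 0}, {"dp": [0.11, 0.9, 0], "turn": [0, 0, 0], "claw": 0}, {"dp": [0.11, 1, 0], "turn": [0, 0, 0], "claw": 0}, {"dp": [0.11, 1, 0], "turn": [0, 0, 0], "claw": 0}, {"dp": [0.11, 1, 0], "turn": [0, 0, 0], "claw": 0}])

```text
t: 8.08
ee_pos: [504.0, -64.2, 196.1]
orientation: [-1.149, 1.301, -1.302]
ft_force: [1.1, -1.1, -2.6]
width: 24.0
```

```bash
python3 - <<'E'
from h import *
np.set_printoptions(precision=4,suppress=True)
d=grab('wrist','w9'); goal(512.5,10,200)
E
```

```text
dp [0.106 0.931 0.046] turn [ 0.0006 -0.0003 -0.0009] pos [504.0376 -64.4953 196.3363] F [-0.0225  0.0051 -2.8697] M [-0.054   0.0093  0.0416] w 23.92212791939882 t 8.1333 q6 1.5488657461281654
```

View pics/w9.png

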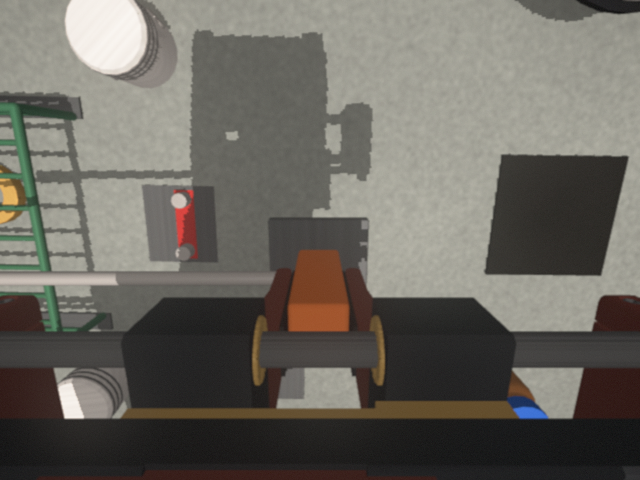

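jog_arm(steps=[{"dp": [0.05, 0.4, 0.04], "turn": [0, 0, 0], "claw": 0}, {"dp": [0.1, 0.8, 0.04], "turn": [0, 0, -0.0009], "claw": 0}, {"dp": [0.1, 0.93, 0.04], "turn": [0, 0, -0.0009], "claw": 0}, {"dp": [0.1, 0.93, 0.04], "turn": [0, 0, -0.0009], "claw": 0}, {"dp": [0.1, 0.93, 0.04], "turn": [0, 0, -0.0009], "claw": 0}, {"dp": [0.1, 0.93, 0.04], "turn": [0, 0, -0.0009], "claw": 0}])

```text
t: 8.63
ee_pos: [511.9, 8.6, 199.4]
orientation: [-1.147, 1.304, -1.306]
ft_force: [-0.5, -0.1, -3.1]
width: 23.8
```

```bash
python3 - <<'E'
from h import *
np.set_printoptions(precision=4,suppress=True)
d=grab('wrist','w10'); goal(512.5,10,200)
crop('w10',0,60,220,280,3,'c14'); crop('w9',0,80,220,280,3,'c15')
E
```

```text
dp [0.007 0.018 0.007] turn [ 0.0007 -0.0003  0.0004] pos [511.9371   8.5327 199.4011] F [ 0.8797 -0.3599 -3.1397] M [0.0071 0.0212 0.0672] w 24.32719254733259 t 8.6833 q6 1.6973905292547493
```

View pics/w10.png

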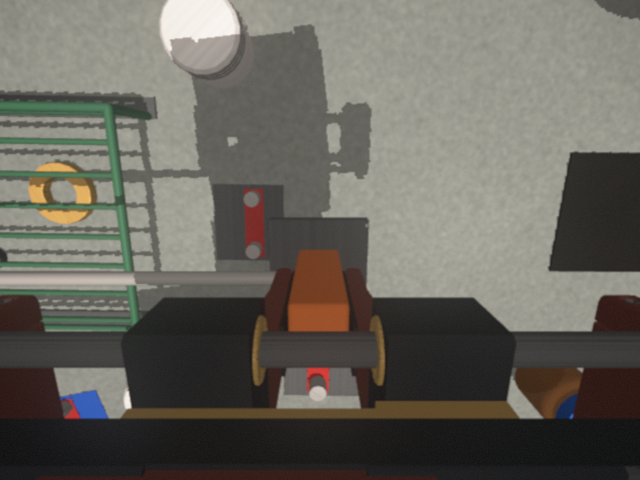

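View pics/c15.png

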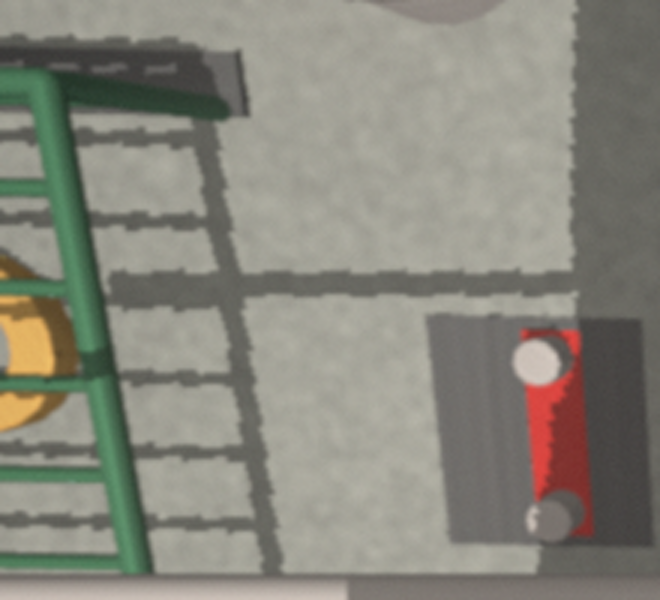

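View pics/c14.png

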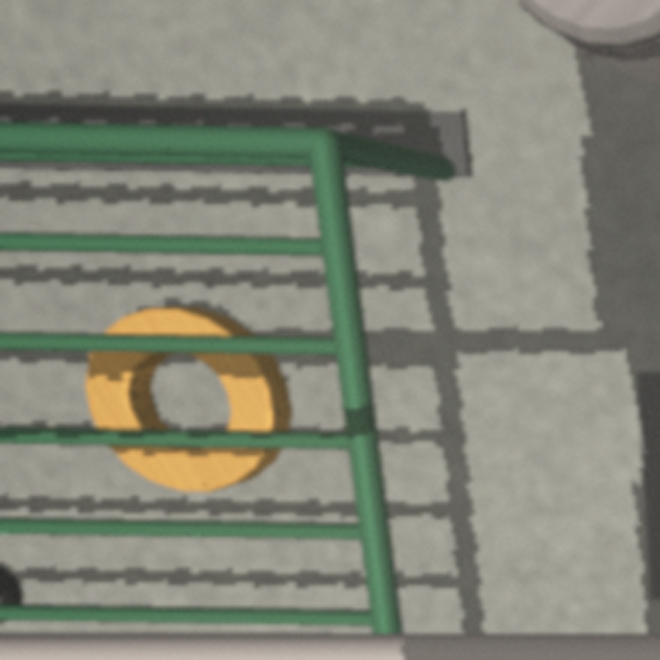

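```bash
python3 - <<'E'
from h import *
np.set_printoptions(precision=1,suppress=True)
a=load('w9');b=load('w10')
A=lambda x,y:(x/3-.33,80+y/3-.33);B=lambda x,y:(x/3-.33,60+y/3-.33)
w=atz(b,*B(182,398),12); print('washer',w)
for n,p,q in(('L',A(538,361),(251.3,198.7)),('R',A(556,516),(253,251))):
    print(n,tri(a,p,b,q),atz(a,*p,16),atz(b,*q,16))
print('FL',tri(a,A(42,82),b,B(325,140)))
print('guard mid bar pts', atz(b,*B(325,140),69),atz(b,*B(384,615),69))
# nut
print('nut',atz(b,*B(3,585),10))
# scene refs with known z
s=load('scene0');e=load('side0')
S=lambda x,y:(330+x/4-.4,160+y/4-.4); E=lambda x,y:(220+x/3-.4,260+y/3-.4)
for n,p,q,z in(('w',S(516,437),E(217,279),12),('R',S(218,287),E(363,130),16),('L',S(203,356),E(302,118),16),('FR',S(408,178),E(417,182),70),('FL',S(370,463),E(172,126),70)):
    print(n,atz(s,*p,z),atz(e,*q,z))
crop('w10',200,170,300,280,6,'c16')
E
```

```text
washer [574.2 266.9  12. ]
L (array([542.5,  72.5,  15.1]), np.float64(0.04072510779906613)) [542.6  72.1  16. ] [542.6  72.3  16. ]
R (array([485.4,  82.7,   6.3]), np.float64(1.0763047053682593)) [488.3  78.3  16. ] [487.4  80.5  16. ]
FL (array([635.9, 160.1,  73.9]), np.float64(0.38764306022559053))
guard mid bar pts [637.1 162.8  69. ] [503.6 183.4  69. ]
nut [517.4 354.   10. ]
w [576.7 267.8  12. ] [573.1 274.1  12. ]
R [488.8  80.4  16. ] [487.4  84.   16. ]
L [542.5  72.5  16. ] [543.9  78.5  16. ]
FR [427.6 192.9  70. ] [423.7 194.1  70. ]
FL [638.1 165.6  70. ] [636.7 165.9  70. ]
```

View pics/c16.png

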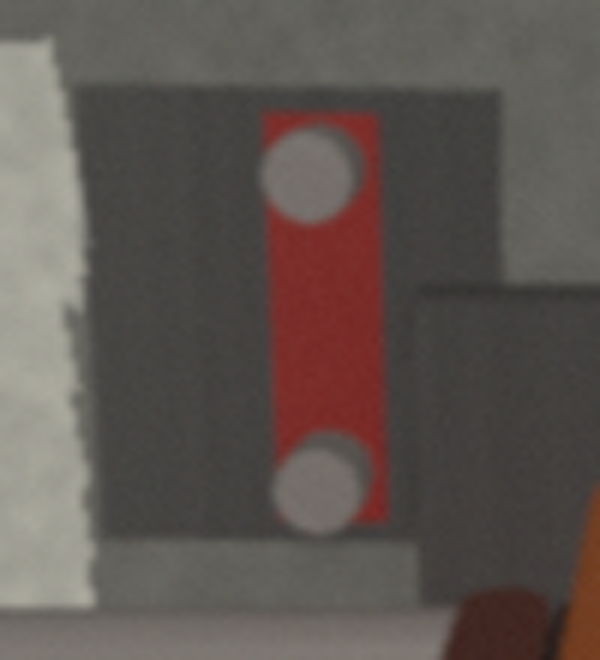

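jog_arm(steps=[{"dp": [0.0, -0.4, 0.0], "turn": [0.0007, -0.0003, 0.0004], "claw": 0}, {"dp": [0.0, -0.8, 0.0], "turn": [0.0007, -0.0003, 0.0004], "claw": 0}, {"dp": [0.06, -1, 0.0], "turn": [0.0007, -0.0003, 0.0004], "claw": 0}, {"dp": [0.06, -1, 0], "turn": [0.0007, -0.0003, 0.0004], "claw": 0}])

```text
t: 9.02
ee_pos: [517.3, -75.3, 199.6]
orientation: [-1.143, 1.305, -1.308]
ft_force: [0.2, -0.2, -2.9]
width: 23.7
```

jog_arm(steps=[{"dp": [0.0, -0.4, 0.0], "turn": [0, 0, 0], "claw": 0}, {"dp": [0.06, -0.72, 0.0], "turn": [0, 0, 0], "claw": 0}, {"dp": [0.06, -0.72, -0.4], "turn": [0, 0, 0], "claw": 0}, {"dp": [0.06, -0.72, -0.7], "turn": [0, 0, 0], "claw": 0}, {"dp": [0.06, -0.72, -0.9], "turn": [0, 0, 0], "claw": 0}, {"dp": [0.06, -0.72, -1], "turn": [0, 0, 0], "claw": 0}, {"dp": [0.06, -0.72, -1], "turn": [0, 0, 0], "claw": 0}])

```text
t: 9.6
ee_pos: [520.7, -132.8, 117.9]
orientation: [-1.145, 1.309, -1.306]
ft_force: [-0.6, 0.4, -2.5]
width: 24.2
```

```bash
python3 - <<'E'
from h import *
np.set_printoptions(precision=4,suppress=True)
goal(521,-129,64.5)
E
```

```text
dp [ 0.004  0.047 -0.667] turn [ 0.     -0.0008  0.0014] pos [ 520.6987 -132.7872  117.8751] F [-0.5627  0.4212 -2.5012] M [0.0022 0.0558 0.0171] w 24.236124796830147 t 9.6 q6 1.4337571503570652
```

jog_arm(steps=[{"dp": [0.004, 0.047, -0.2], "turn": [0, -0.0008, 0.0014], "claw": 0}, {"dp": [0.004, 0.047, -0.4], "turn": [0, -0.0008, 0.0014], "claw": 0}, {"dp": [0.004, 0.047, -0.6], "turn": [0, -0.0008, 0.0014], "claw": 0}, {"dp": [0.004, 0.047, -0.667], "turn": [0, -0.0008, 0.0014], "claw": 0}, {"dp": [0.004, 0.047, -0.667], "turn": [0, -0.0008, 0.0014], "claw": 0}, {"dp": [0.004, 0.047, -0.667], "turn": [0, -0.0008, 0.0014], "claw": 0}])

```text
t: 10.1
ee_pos: [521.7, -129.1, 65.4]
orientation: [-1.145, 1.303, -1.304]
ft_force: [-0.2, 0.8, -3.0]
width: 23.8
```

```bash
python3 - <<'E'
from h import *
np.set_printoptions(precision=4,suppress=True)
goal(521,-129,64.5)
grab('scene','sc11');grab('side','s11')
crop('sc11',280,170,520,310,3,'c17');crop('s11',230,210,430,390,4,'c18')
p=np.array(ctrl.get_obs()['ee_pos'])+[34.8,267.7,0]
for t in('sc11','s11'):
  print([np.round(proj(load(t),[p[0],p[1],z]),1) for z in (p[2]-42.5+26,p[2]-41.5)])
E
```

```text
dp [-0.008  0.002 -0.011] turn [ 0.0001  0.0003 -0.    ] pos [ 521.6569 -129.1336   65.3781] F [-0.2214  0.7683 -2.9792] M [-0.0576 -0.0148 -0.0184] w 23.785126239442548 t 10.1 q6 1.435300081128342
[array([408.8, 249. ]), array([407. , 254.3])]
[array([310.4, 304.2]), array([310.6, 311.3])]
```

View pics/c17.png

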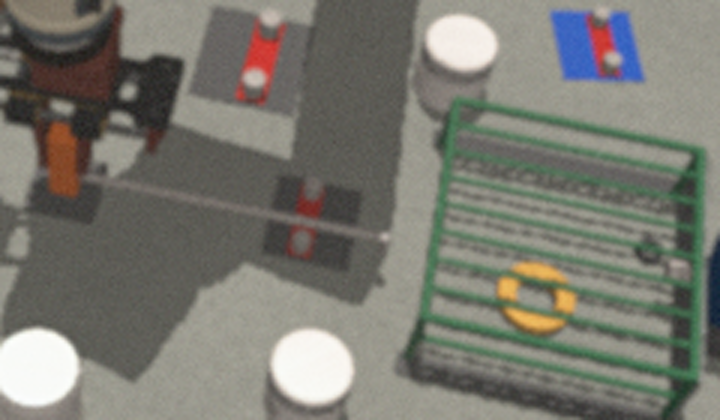

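View pics/c18.png

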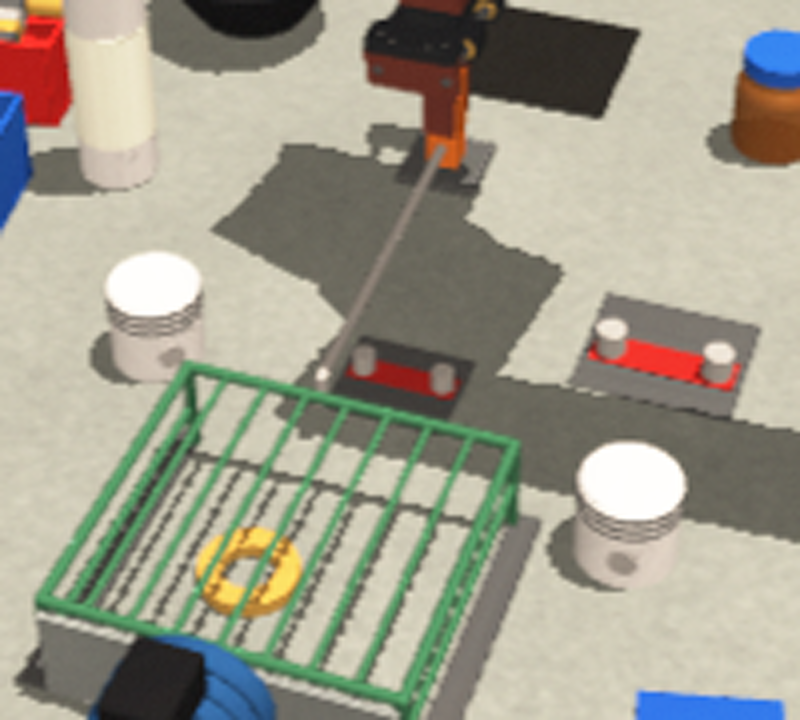

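jog_arm(steps=[{"dp": [0.03, 0.25, -0.01], "turn": [0, 0, 0], "claw": 0}, {"dp": [0.07, 0.5, -0.01], "turn": [0, 0, 0], "claw": 0}, {"dp": [0.1, 0.75, -0.01], "turn": [0, 0, 0], "claw": 0}, {"dp": [0.12, 0.9, -0.01], "turn": [0, 0, 0], "claw": 0}, {"dp": [0.12, 0.9, -0.01], "turn": [0, 0, 0], "claw": 0}])

```text
t: 10.62
ee_pos: [532.4, -55.5, 65.9]
orientation: [-1.144, 1.299, -1.304]
ft_force: [-0.8, 0.1, -2.5]
width: 24.0
```

```bash
python3 - <<'E'
from h import *
np.set_printoptions(precision=4,suppress=True)
goal(539.5,-0.2,64.5)
E
```

```text
dp [ 0.088  0.691 -0.017] turn [ 0.0002  0.0012 -0.0007] pos [532.427  -55.5128  65.8802] F [-0.777   0.0954 -2.5197] M [ 0.0156 -0.0279  0.0162] w 23.966482623683902 t 10.6167 q6 1.5719570111627081
```

jog_arm(steps=[{"dp": [0.03, 0.2, -0.02], "turn": [0, 0.001, -0.0007], "claw": 0}, {"dp": [0.06, 0.4, -0.02], "turn": [0, 0.001, -0.0007], "claw": 0}, {"dp": [0.08, 0.6, -0.02], "turn": [0, 0.001, -0.0007], "claw": 0}, {"dp": [0.088, 0.69, -0.02], "turn": [0, 0.001, -0.0007], "claw": 0}, {"dp": [0.088, 0.69, -0.02], "turn": [0, 0.001, -0.0007], "claw": 0}, {"dp": [0.088, 0.69, -0.02], "turn": [0, 0.001, -0.0007], "claw": 0}])

```text
t: 11.12
ee_pos: [539.5, -0.7, 64.5]
orientation: [-1.146, 1.302, -1.304]
ft_force: [0.4, -0.8, -2.9]
width: 24.0
```

```bash
python3 - <<'E'
from h import *
np.set_printoptions(precision=4,suppress=True)
goal(539.5,-0.2,64.5)
grab('scene','sc12');grab('side','s12');grab('wrist','w12')
crop('sc12',400,200,520,310,6,'c19');crop('s12',230,290,370,410,5,'c20');crop('w12',0,60,220,280,3,'c21')
p=np.array(ctrl.get_obs()['ee_pos'])+[34.8,267.7,0]
for t in('sc12','s12'):
  print([np.round(proj(load(t),[p[0],p[1],z]),1) for z in (p[2]-42.5+26,p[2]-41.5,5)])
E
```

```text
dp [-0.     0.006 -0.   ] turn [ 0.0003  0.0003 -0.0002] pos [539.5361  -0.7013  64.5124] F [ 0.4349 -0.8477 -2.8919] M [ 0.0049 -0.0145  0.0048] w 24.0152679935947 t 11.1167 q6 1.6774649812133122
[array([461.9, 260.7]), array([459.2, 265.8]), array([457.3, 269.3])]
[array([291.5, 339.9]), array([292.1, 347.1]), array([292.4, 352.2])]
```

View pics/c19.png

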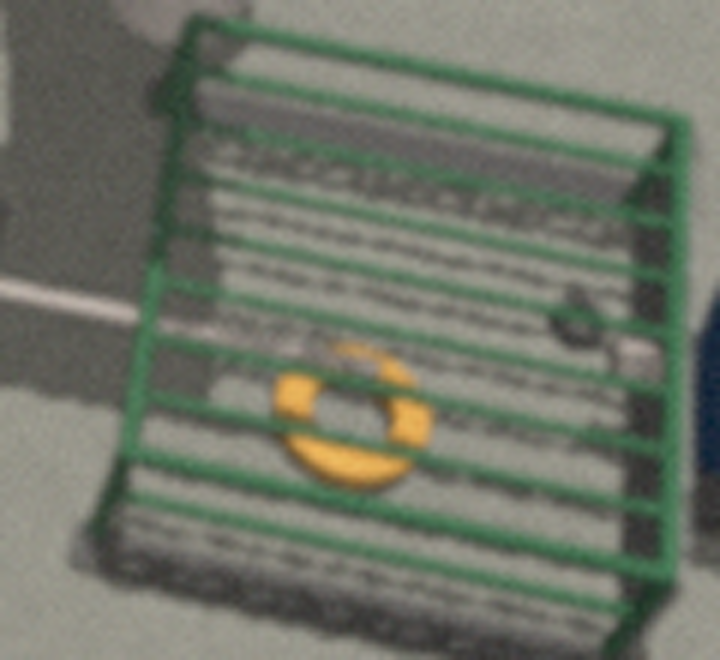

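View pics/c20.png

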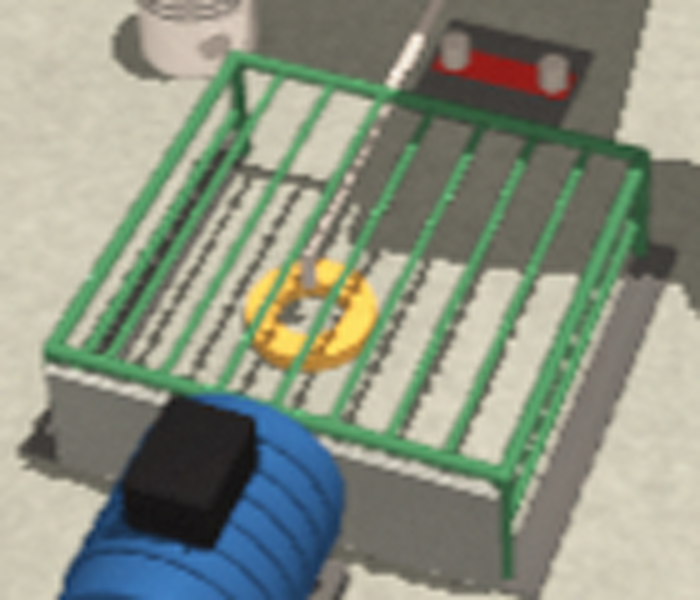

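View pics/c21.png

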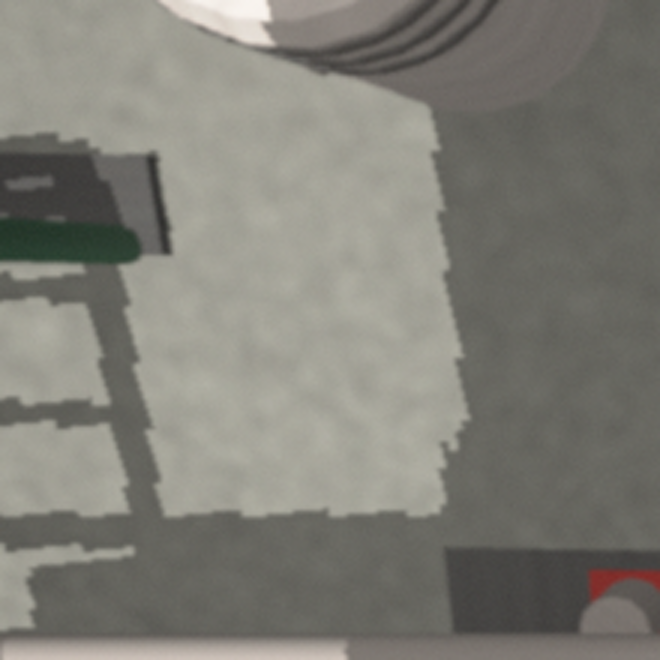

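jog_arm(steps=[{"dp": [0, 0.006, -0.06], "turn": [0, 0, 0], "claw": 0}, {"dp": [0, 0.006, -0.12], "turn": [0, 0, 0], "claw": 0}, {"dp": [0, 0.006, -0.18], "turn": [0, 0, 0], "claw": 0}, {"dp": [0, 0.006, -0.22], "turn": [0, 0, 0], "claw": 0}, {"dp": [0, 0.006, -0.225], "turn": [0, 0, 0], "claw": 0}, {"dp": [0, 0.006, -0.225], "turn": [0, 0, 0], "claw": 0}, {"dp": [0, 0.006, -0.225], "turn": [0, 0, 0], "claw": 0}])

```text
t: 11.85
ee_pos: [539.4, -0.7, 46.2]
orientation: [-1.145, 1.304, -1.305]
ft_force: [-0.7, 0.6, -2.4]
width: 24.0
```

```bash
python3 - <<'E'
from h import *
np.set_printoptions(precision=4,suppress=True)
goal(539.5,-0.2,46.5)
grab('scene','sc13');grab('side','s13')
crop('sc13',400,200,520,310,6,'c22');crop('s13',230,290,370,410,5,'c23')
E
```

```text
dp [0.002 0.006 0.003] turn [0.0002 0.0001 0.0002] pos [539.3701  -0.6811  46.2208] F [-0.6541  0.5873 -2.3653] M [-0.0067 -0.01   -0.0296] w 23.988409082920157 t 11.85 q6 1.6788110434207542
```

View pics/c22.png

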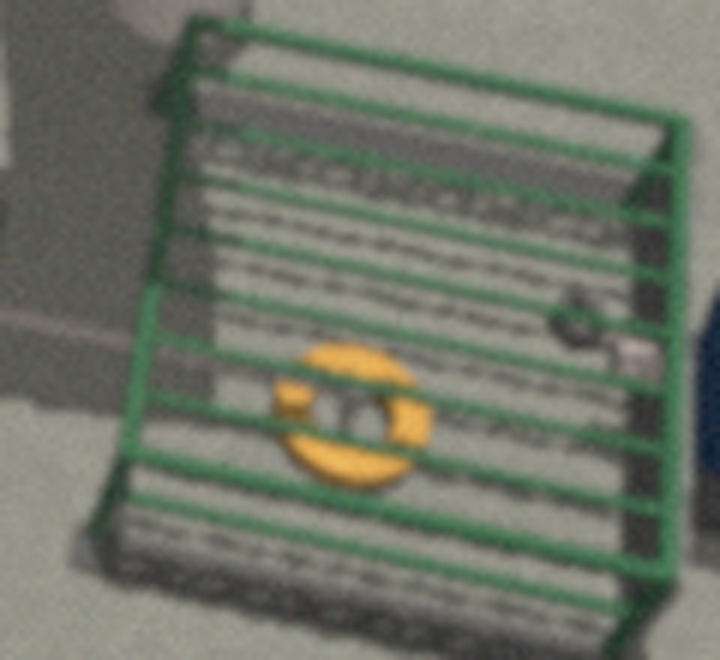

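View pics/c23.png

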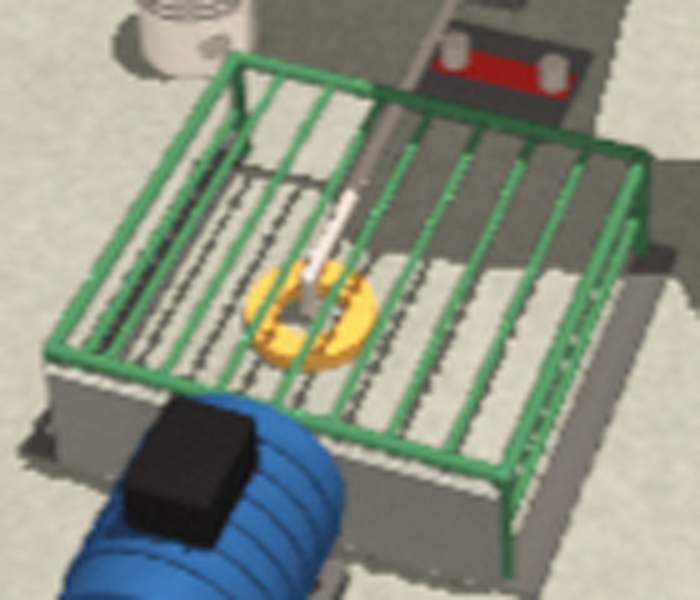

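The hook is in the hole, so I start drawing it out, diagonally at first.

jog_arm(steps=[{"dp": [-0.02, -0.05, 0.003], "turn": [0, 0, 0], "claw": 0}, {"dp": [-0.05, -0.11, 0.003], "turn": [0, 0, 0], "claw": 0}, {"dp": [-0.08, -0.18, 0.003], "turn": [0, 0, 0], "claw": 0}, {"dp": [-0.12, -0.26, 0.003], "turn": [0, 0, 0], "claw": 0}, {"dp": [-0.16, -0.34, 0.003], "turn": [0, 0, 0], "claw": 0}, {"dp": [-0.19, -0.42, 0.003], "turn": [0, 0, 0], "claw": 0}, {"dp": [-0.23, -0.5, 0.003], "turn": [0, 0, 0], "claw": 0}, {"dp": [-0.26, -0.57, 0.003], "turn": [0, 0, 0], "claw": 0}, {"dp": [-0.28, -0.62, 0.003], "turn": [0, 0, 0], "claw": 0}, {"dp": [-0.295, -0.64, 0.003], "turn": [0, 0, 0], "claw": 0}, {"dp": [-0.295, -0.64, 0.003], "turn": [0, 0, 0], "claw": 0}])

```text
t: 12.87
ee_pos: [515.6, -52.4, 46.7]
orientation: [-1.145, 1.304, -1.305]
ft_force: [0.6, -0.4, -3.2]
width: 24.4
```

```bash
python3 - <<'E'
from h import *
np.set_printoptions(precision=4,suppress=True)
goal(539.5-47.3,-0.2-103,46.5)
grab('scene','sc14');grab('side','s14')
crop('sc14',370,200,520,310,5,'c24');crop('s14',230,280,370,400,5,'c25')
E
```

```text
dp [-0.293 -0.636 -0.002] turn [0.0003 0.0001 0.0004] pos [515.6021 -52.3501  46.6743] F [ 0.5516 -0.4164 -3.162 ] M [ 0.021  -0.0282 -0.0062] w 24.419008918901653 t 12.8667 q6 1.5786166114557068
```

View pics/c24.png

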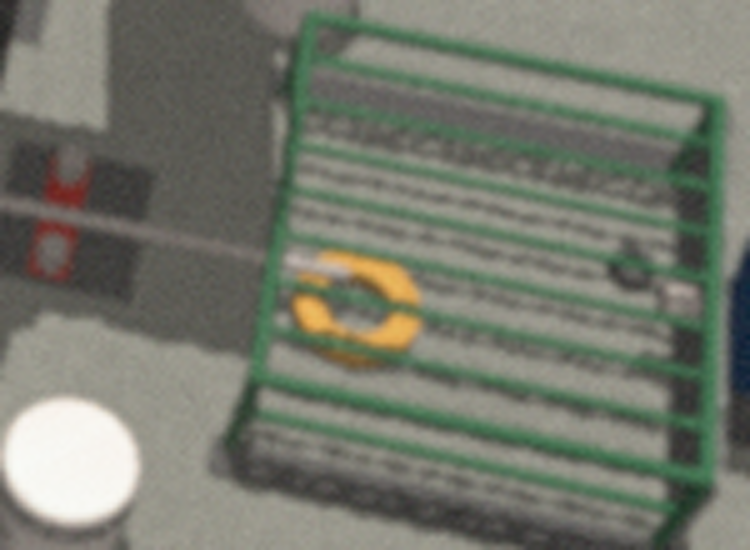

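View pics/c25.png

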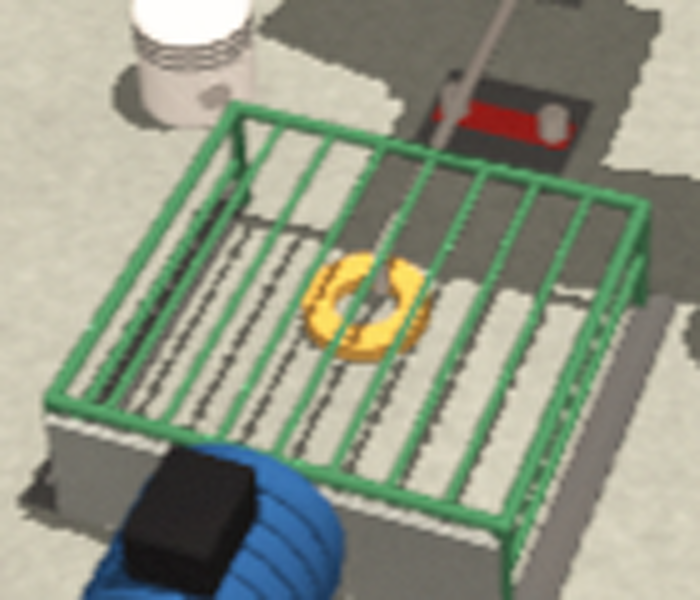

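Washer follows. Carry on.

jog_arm(steps=[{"dp": [-0.03, -0.06, -0.002], "turn": [0, 0, 0], "claw": 0}, {"dp": [-0.06, -0.13, -0.002], "turn": [0, 0, 0], "claw": 0}, {"dp": [-0.1, -0.21, -0.002], "turn": [0, 0, 0], "claw": 0}, {"dp": [-0.14, -0.3, -0.002], "turn": [0, 0, 0], "claw": 0}, {"dp": [-0.18, -0.38, -0.002], "turn": [0, 0, 0], "claw": 0}, {"dp": [-0.21, -0.46, -0.002], "turn": [0, 0, 0], "claw": 0}, {"dp": [-0.25, -0.54, -0.002], "turn": [0, 0, 0], "claw": 0}, {"dp": [-0.28, -0.6, -0.002], "turn": [0, 0, 0], "claw": 0}, {"dp": [-0.293, -0.636, -0.002], "turn": [0, 0, 0], "claw": 0}, {"dp": [-0.293, -0.636, -0.002], "turn": [0, 0, 0], "claw": 0}])

```text
t: 13.8
ee_pos: [492.0, -103.5, 46.5]
orientation: [-1.145, 1.304, -1.306]
ft_force: [0.5, 0.9, -1.9]
width: 24.1
```

jog_arm(steps=[{"dp": [-0.01, -0.05, 0], "turn": [0, 0, 0], "claw": 0}, {"dp": [-0.015, -0.11, 0], "turn": [0, 0, 0], "claw": 0}, {"dp": [-0.025, -0.18, 0], "turn": [0, 0, 0], "claw": 0}, {"dp": [-0.034, -0.25, 0], "turn": [0, 0, 0], "claw": 0}, {"dp": [-0.045, -0.32, 0], "turn": [0, 0, 0], "claw": 0}, {"dp": [-0.055, -0.39, 0], "turn": [0, 0, 0], "claw": 0}, {"dp": [-0.062, -0.44, 0], "turn": [0, 0, 0], "claw": 0}, {"dp": [-0.065, -0.47, 0], "turn": [0, 0, 0], "claw": 0}, {"dp": [-0.067, -0.48, 0], "turn": [0, 0, 0], "claw": 0}, {"dp": [-0.067, -0.48, 0], "turn": [0, 0, 0], "claw": 0}])

```text
t: 14.63
ee_pos: [486.7, -142.2, 46.5]
orientation: [-1.145, 1.304, -1.306]
ft_force: [0.4, -0.3, -2.8]
width: 23.9
```

```bash
python3 - <<'E'
from h import *
np.set_printoptions(precision=4,suppress=True)
# seat-touch TCP: tip=home-13u
goal(516.8-34.8,91.8-267.7,46.5)
grab('scene','sc15');grab('side','s15');d=grab('wrist','w15')
crop('sc15',340,200,480,310,5,'c26');crop('s15',270,260,390,360,6,'c27')
E
```

```text
dp [-0.058 -0.422 -0.   ] turn [0.0004 0.0001 0.0005] pos [ 486.6624 -142.1741   46.5028] F [ 0.3767 -0.3131 -2.847 ] M [-0.0137  0.0641 -0.0582] w 23.89033212157791 t 14.6333 q6 1.3956552327829879
```

View pics/c26.png

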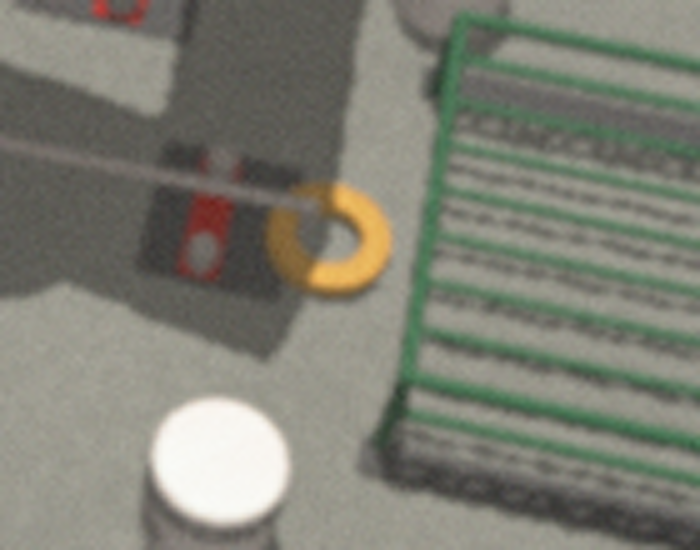

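View pics/c27.png

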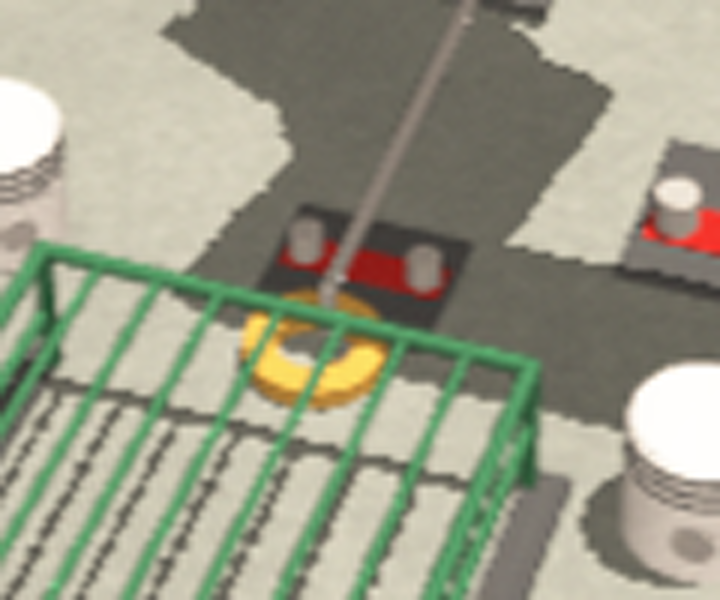

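View pics/w15.png

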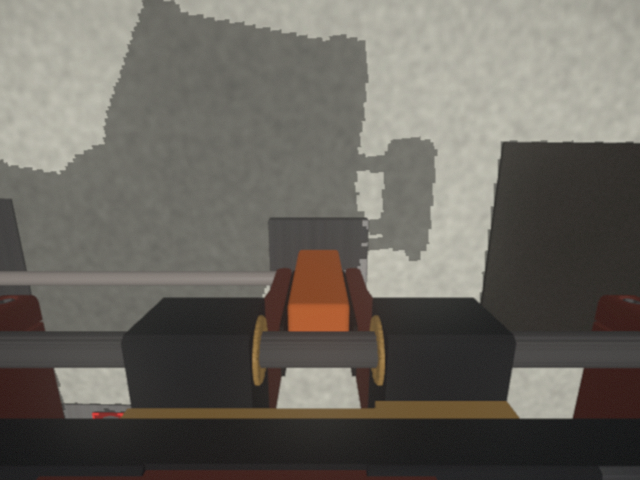

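```bash
python3 - <<'E'
from h import *
np.set_printoptions(precision=1,suppress=True)
s=load('sc15');e=load('s15');u=np.array([.139,.990]);v=np.array([-.990,.139])
for n,d,w,l,r in(('sc',s,(340+328/5-.4,200+239/5-.4),(340+202/5-.4,200+250/5-.4),(340+222/5-.4,200+160/5-.4)),('side',e,(270+318/6-.4,260+345/6-.4),(270+307/6-.4,260+230/6-.4),(270+427/6-.4,260+256/6-.4))):
    W=atz(d,*w,12)[:2];L=atz(d,*l,16)[:2];Rr=atz(d,*r,16)[:2];m=(L+Rr)/2
    print(n,W,L,Rr,m,'u',(W-m)@u,'v',(W-m)@v)
E
```

```text
sc [529.1 135.8] [545.6  71.7] [489.6  80.1] [517.6  75.9] u 60.84003073371566 v -3.0936417507956855
side [524.7 141.2] [543.4  74.3] [487.4  81.4] [515.4  77.9] u 64.05394274687124 v -0.3815051449759992
```

jog_arm(steps=[{"dp": [-0.006, -0.04, 0], "turn": [0, 0, 0], "claw": 0}, {"dp": [-0.012, -0.085, 0], "turn": [0, 0, 0], "claw": 0}, {"dp": [-0.019, -0.135, 0], "turn": [0, 0, 0], "claw": 0}, {"dp": [-0.026, -0.185, 0], "turn": [0, 0, 0], "claw": 0}, {"dp": [-0.033, -0.235, 0], "turn": [0, 0, 0], "claw": 0}, {"dp": [-0.039, -0.275, 0], "turn": [0, 0, 0], "claw": 0}, {"dp": [-0.043, -0.305, 0], "turn": [0, 0, 0], "claw": 0}, {"dp": [-0.046, -0.325, 0], "turn": [0, 0, 0], "claw": 0}, {"dp": [-0.048, -0.34, 0], "turn": [0, 0, 0], "claw": 0}, {"dp": [-0.048, -0.34, 0], "turn": [0, 0, 0], "claw": 0}])

```text
t: 15.62
ee_pos: [482.8, -169.3, 46.5]
orientation: [-1.145, 1.304, -1.306]
ft_force: [-0.7, -0.4, -3.0]
width: 23.5
```

jog_arm(steps=[{"dp": [-0.002, -0.012, 0], "turn": [0, 0, 0], "claw": 0}, {"dp": [-0.003, -0.025, 0], "turn": [0, 0, 0], "claw": 0}, {"dp": [-0.005, -0.037, 0], "turn": [0, 0, 0], "claw": 0}, {"dp": [-0.007, -0.05, 0], "turn": [0, 0, 0], "claw": 0}, {"dp": [-0.007, -0.05, 0], "turn": [0, 0, 0], "claw": 0}])

```text
t: 16.03
ee_pos: [482.3, -173.4, 46.5]
orientation: [-1.145, 1.304, -1.306]
ft_force: [-0.5, 0.9, -2.5]
width: 23.9
```

```bash
python3 - <<'E'
from h import *
np.set_printoptions(precision=4,suppress=True)
goal(516.8-34.8,91.8-267.7,46.5)
grab('scene','sc16');grab('side','s16')
crop('sc16',340,200,480,310,5,'c28');crop('s16',270,260,390,360,6,'c29')
E
```

```text
dp [-0.003 -0.031  0.   ] turn [0.0004 0.0001 0.0004] pos [ 482.2629 -173.4247   46.4981] F [-0.4667  0.9091 -2.5474] M [0.0562 0.0245 0.0634] w 23.92285921436658 t 16.0333 q6 1.3347632599060448
```

View pics/c28.png

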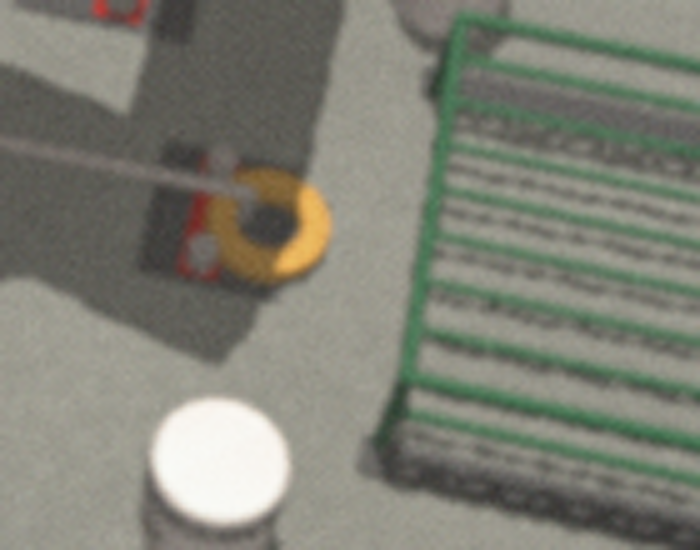

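View pics/c29.png

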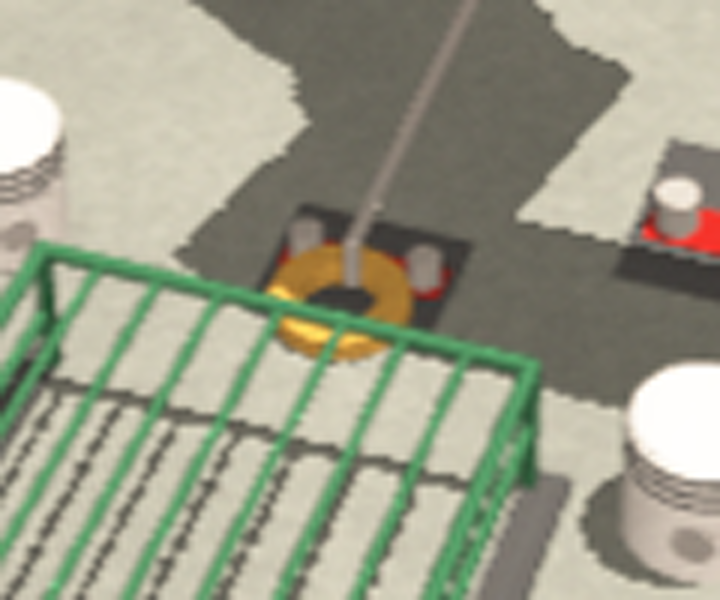

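jog_arm(steps=[{"dp": [-0.001, -0.01, 0], "turn": [0, 0, 0], "claw": 0}, {"dp": [-0.003, -0.02, 0], "turn": [0, 0, 0], "claw": 0}, {"dp": [-0.004, -0.03, 0], "turn": [0, 0, 0], "claw": 0}, {"dp": [-0.006, -0.04, 0], "turn": [0, 0, 0], "claw": 0}, {"dp": [-0.006, -0.04, 0], "turn": [0, 0, 0], "claw": 0}])

```text
t: 16.55
ee_pos: [481.6, -176.5, 46.4]
orientation: [-1.145, 1.304, -1.305]
ft_force: [0.3, 2.9, -3.1]
width: 24.2
```

jog_arm(steps=[{"dp": [-0.001, -0.01, 0], "turn": [0, 0, 0], "claw": 0}, {"dp": [-0.003, -0.02, 0], "turn": [0, 0, 0], "claw": 0}, {"dp": [-0.004, -0.03, 0], "turn": [0, 0, 0], "claw": 0}, {"dp": [-0.004, -0.03, 0], "turn": [0, 0, 0], "claw": 0}])

```text
t: 16.88
ee_pos: [481.3, -178.9, 46.4]
orientation: [-1.145, 1.304, -1.305]
ft_force: [0.2, 2.9, -2.9]
width: 23.9
```

jog_arm(steps=[{"dp": [-0.001, -0.01, 0], "turn": [0, 0, 0], "claw": 0}, {"dp": [-0.003, -0.02, 0], "turn": [0, 0, 0], "claw": 0}, {"dp": [-0.004, -0.03, 0], "turn": [0, 0, 0], "claw": 0}, {"dp": [-0.004, -0.03, 0], "turn": [0, 0, 0], "claw": 0}])

```text
t: 17.22
ee_pos: [480.9, -181.5, 46.4]
orientation: [-1.145, 1.304, -1.305]
ft_force: [-0.6, 2.6, -4.1]
width: 23.7
```

jog_arm(steps=[{"dp": [-0.001, -0.009, 0], "turn": [0, 0, 0], "claw": 0}, {"dp": [-0.002, -0.018, 0], "turn": [0, 0, 0], "claw": 0}, {"dp": [-0.004, -0.026, 0], "turn": [0, 0, 0], "claw": 0}, {"dp": [-0.004, -0.026, 0], "turn": [0, 0, 0], "claw": 0}])

```text
t: 17.55
ee_pos: [480.6, -183.7, 46.4]
orientation: [-1.145, 1.304, -1.306]
ft_force: [-0.7, 3.4, -3.5]
width: 24.0
```

jog_arm(steps=[{"dp": [-0.001, -0.009, 0], "turn": [0, 0, 0], "claw": 0}, {"dp": [-0.002, -0.018, 0], "turn": [0, 0, 0], "claw": 0}, {"dp": [-0.004, -0.026, 0], "turn": [0, 0, 0], "claw": 0}, {"dp": [-0.004, -0.026, 0], "turn": [0, 0, 0], "claw": 0}])

```text
t: 17.88
ee_pos: [480.1, -185.5, 46.3]
orientation: [-1.145, 1.305, -1.305]
ft_force: [1.1, 5.4, -4.2]
width: 24.0
```

jog_arm(steps=[{"dp": [-0.001, -0.006, 0], "turn": [0, 0, 0], "claw": 0}, {"dp": [-0.002, -0.012, 0], "turn": [0, 0, 0], "claw": 0}, {"dp": [-0.002, -0.012, 0], "turn": [0, 0, 0], "claw": 0}])

```text
t: 18.13
ee_pos: [479.6, -185.6, 46.0]
orientation: [-1.144, 1.307, -1.304]
ft_force: [1.6, 8.2, -4.8]
width: 23.7
```

jog_arm(steps=[{"dp": [0.002, -0.013, 0.003], "turn": [0, 0, 0], "claw": 0}, {"dp": [0.002, -0.013, 0.003], "turn": [0, 0, 0], "claw": 0}, {"dp": [0.002, -0.013, 0.003], "turn": [0, 0, 0], "claw": 0}])

```text
t: 18.38
ee_pos: [479.3, -185.7, 45.8]
orientation: [-1.143, 1.309, -1.303]
ft_force: [1.6, 9.0, -5.3]
width: 23.9
```

```bash
python3 - <<'E'
from h import *
np.set_printoptions(precision=4,suppress=True)
goal(480.1,-186,46.5)
E
```

```text
dp [ 0.009 -0.004  0.008] turn [-0.0008 -0.0007  0.0011] pos [ 479.3404 -185.6893   45.8442] F [ 1.6225  9.0365 -5.2935] M [ 1.2028 -0.2952 -0.1581] w 23.8760758980233 t 18.3833 q6 1.3078271754045738
```

jog_arm(steps=[{"dp": [0.004, -0.014, 0.006], "turn": [0, 0, 0], "claw": 0}, {"dp": [0.004, -0.014, 0.006], "turn": [0, 0, 0], "claw": 0}, {"dp": [0.004, -0.014, 0.006], "turn": [0, 0, 0], "claw": 0}, {"dp": [0.004, -0.014, 0.006], "turn": [0, 0, 0], "claw": 0}])

```text
t: 18.72
ee_pos: [479.1, -185.7, 45.8]
orientation: [-1.143, 1.311, -1.302]
ft_force: [2.3, 9.9, -7.2]
width: 24.0
```

jog_arm(steps=[{"dp": [0.003, -0.013, 0.004], "turn": [0, 0, 0], "claw": 0}, {"dp": [0.003, -0.013, 0.004], "turn": [0, 0, 0], "claw": 0}, {"dp": [0.003, -0.013, 0.004], "turn": [0, 0, 0], "claw": 0}, {"dp": [0.003, -0.013, 0.004], "turn": [0, 0, 0], "claw": 0}, {"dp": [0.003, -0.013, 0.004], "turn": [0, 0, 0], "claw": 0}])

```text
t: 19.13
ee_pos: [478.9, -185.7, 45.6]
orientation: [-1.143, 1.313, -1.301]
ft_force: [2.4, 9.4, -7.2]
width: 23.7
```

```bash
python3 - <<'E'
from h import *
np.set_printoptions(precision=4,suppress=True)
goal(480.1,-186,46.5)
grab('scene','sc17');grab('side','s17');goal(480.1,-186,46.5)
crop('sc17',340,200,440,280,7,'c30');crop('s17',290,270,390,340,7,'c31')
E
```

```text
dp [ 0.015 -0.003  0.012] turn [-0.0017 -0.0014  0.0015] pos [ 478.9308 -185.7314   45.5567] F [ 2.4342  9.4274 -7.2452] M [ 0.8903 -0.238  -0.2476] w 23.739694239550406 t 19.1333 q6 1.30505290490805
dp [ 0.015 -0.003  0.012] turn [-0.0017 -0.0014  0.0015] pos [ 478.9151 -185.728    45.532 ] F [ 2.4457  9.5698 -7.7041] M [ 0.8833 -0.24   -0.1888] w 23.570855602840247 t 19.2333 q6 1.3050413126815406
```

View pics/c30.png

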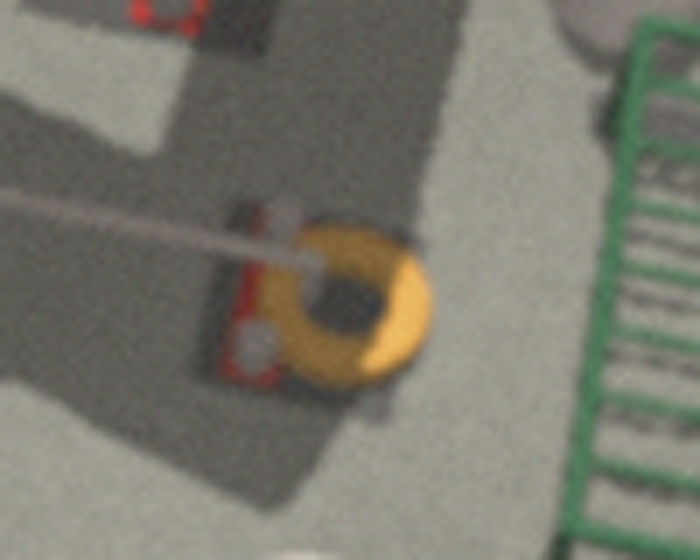

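View pics/c31.png

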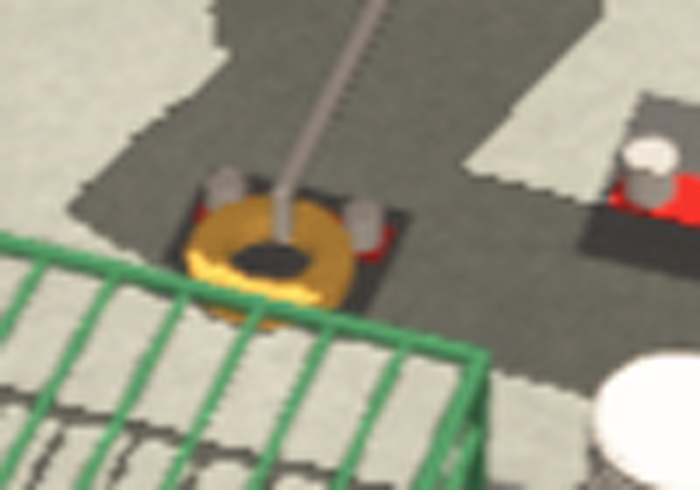

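```bash
python3 - <<'E'
from h import *
np.set_printoptions(precision=1,suppress=True)
s=load('sc17');e=load('s17');u=np.array([.139,.990]);v=np.array([-.990,.139])
S=lambda x,y:(340+x/7-.4,200+y/7-.4);E=lambda x,y:(290+x/7-.4,270+y/7-.4)
def ell(d,c):
    t=np.linspace(0,2*np.pi,72); return [np.round(proj(d,[c[0]+32*np.cos(a),c[1]+32*np.sin(a),12])) for a in t]
for n,d,w,l,r in(('sc',s,S(346,305),S(255,342),S(285,210)),('side',e,E(270,262),E(226,182),E(365,214))):
    W=atz(d,*w,12)[:2];L=atz(d,*l,16)[:2];Rr=atz(d,*r,16)[:2];m=(L+Rr)/2
    print(n,W,L,Rr,'u',(W-m)@u,'v',(W-m)@v,'dist',np.hypot(*(W-L)),np.hypot(*(W-Rr)))
# color segmentation washer: fit
import cv2
for tag,box in(('sc17',(370,225,410,260)),('s17',(310,295,345,320))):
    d=load(tag);im=cv2.resize(d['img'][box[1]:box[3],box[0]:box[2]],None,fx=20,fy=20,interpolation=cv2.INTER_CUBIC)[:,:,::-1].copy()
    L=[542.2,72.4];Rr=[487,80.4]
    # overlay: model with slide t
    L=np.array([542.5,72.3]);Rr=np.array([487.2,80.3]);
    m=(L+Rr)/2
    for t,col in((10,(255,255,0)),):
        mm=m-u*t; c=mm+28.6*u
        for p in ell(d,c): pass
        pts=np.array([proj(d,[c[0]+32*np.cos(a),c[1]+32*np.sin(a),12]) for a in np.linspace(0,2*np.pi,72)])
        pts=((pts-[box[0],box[1]]+.5)*20).astype(int); cv2.polylines(im,[pts],True,col,1)
        for P in(L,Rr):
            P=P-u*t
            pts=np.array([proj(d,[P[0]+8*np.cos(a),P[1]+8*np.sin(a),16]) for a in np.linspace(0,2*np.pi,40)])
            pts=((pts-[box[0],box[1]]+.5)*20).astype(int); cv2.polylines(im,[pts],True,(0,255,0),1)
    cv2.imwrite(f'pics/o_{tag}.png',im)
E
```

```text
sc [521.1  94.5] [543.3  61.6] [484.4  70.4] u 29.169088209176156 v -3.1700521569173503 dist 39.68043388206633 43.84848575469486
side [517.8 101.4] [542.3  64.6] [486.3  72.8] u 32.8534852736441 v 1.1017657027319958 dist 44.222374917763744 42.56626693817195
```

View pics/o_sc17.png

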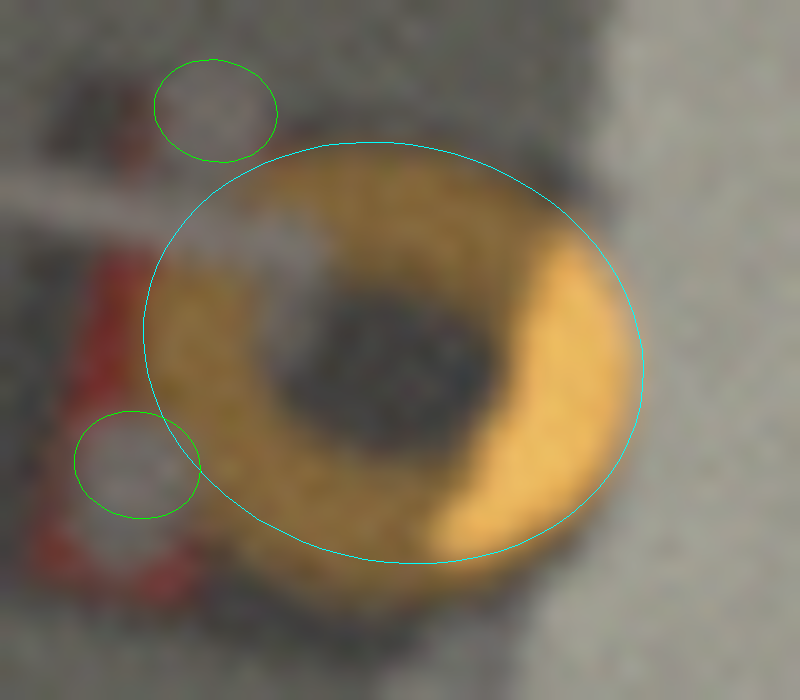

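View pics/o_s17.png

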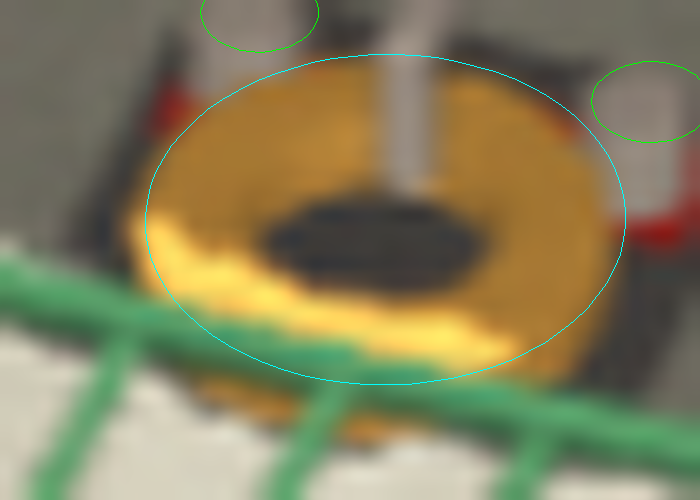

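jog_arm(steps=[{"dp": [0.008, 0.02, 0.006], "turn": [0, 0, 0], "claw": 0}, {"dp": [0.012, 0.05, 0.01], "turn": [0, 0, 0], "claw": 0}, {"dp": [0.02, 0.08, 0.01], "turn": [-0.0017, -0.0014, 0.0015], "claw": 0}, {"dp": [0.028, 0.1, 0.01], "turn": [-0.0017, -0.0014, 0.0015], "claw": 0}, {"dp": [0.028, 0.11, 0.01], "turn": [-0.0017, -0.0014, 0.0015], "claw": 0}, {"dp": [0.028, 0.11, 0.01], "turn": [-0.0017, -0.0014, 0.0015], "claw": 0}])

```text
t: 19.73
ee_pos: [481.3, -176.9, 46.5]
orientation: [-1.145, 1.303, -1.304]
ft_force: [0.2, -0.5, -2.8]
width: 24.0
```

```bash
python3 - <<'E'
from h import *
np.set_printoptions(precision=4,suppress=True)
goal(481,-177,46.5)
grab('scene','sc18');grab('side','s18')
crop('sc18',340,200,440,280,7,'c32');crop('s18',290,270,390,340,7,'c33')
E
```

```text
dp [-0.004 -0.001  0.   ] turn [ 0.0001  0.0001 -0.0001] pos [ 481.3153 -176.8915   46.4979] F [ 0.2474 -0.4835 -2.7676] M [-0.0193 -0.0065 -0.0327] w 23.9584138403317 t 19.7333 q6 1.324372768491524
```

View pics/c32.png

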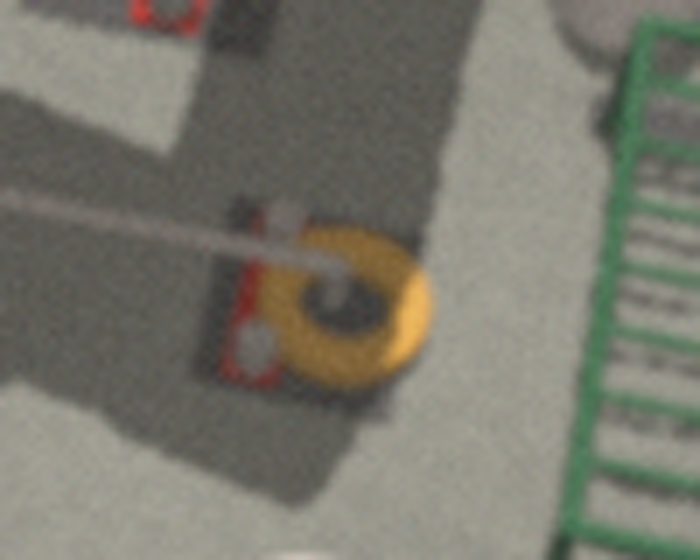

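View pics/c33.png

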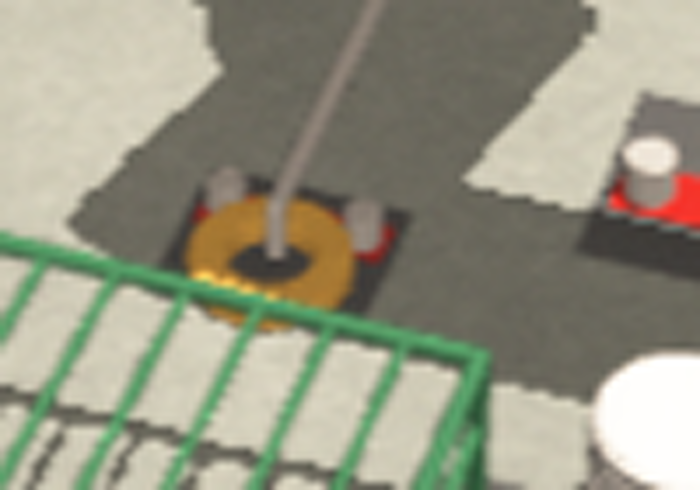

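jog_arm(steps=[{"dp": [0, 0.01, 0.05], "turn": [0, 0, 0], "claw": 0}, {"dp": [0, 0.01, 0.1], "turn": [0, 0, 0], "claw": 0}, {"dp": [0, 0.01, 0.16], "turn": [0, 0, 0], "claw": 0}, {"dp": [0, 0.01, 0.23], "turn": [0, 0, 0], "claw": 0}, {"dp": [0, 0.01, 0.32], "turn": [0, 0, 0], "claw": 0}, {"dp": [0, 0.01, 0.42], "turn": [0, 0, 0], "claw": 0}, {"dp": [0, 0.01, 0.55], "turn": [0, 0, 0], "claw": 0}, {"dp": [0, 0.01, 0.7], "turn": [0, 0, 0], "claw": 0}, {"dp": [0, 0.01, 0.8], "turn": [0, 0, 0], "claw": 0}, {"dp": [0, 0.01, 0.8], "turn": [0, 0, 0], "claw": 0}])

```text
t: 20.67
ee_pos: [482.5, -176.7, 112.6]
orientation: [-1.144, 1.3, -1.306]
ft_force: [0.3, 0.0, -3.2]
width: 23.7
```

jog_arm(steps=[{"dp": [0, -0.3, 0], "turn": [0, 0, 0], "claw": 0}, {"dp": [-0.05, -0.6, 0], "turn": [0, 0, 0], "claw": 0}, {"dp": [-0.05, -0.85, 0], "turn": [0, 0, 0], "claw": 0}, {"dp": [-0.05, -0.85, 0], "turn": [0, 0, 0], "claw": 0}, {"dp": [-0.05, -0.85, 0], "turn": [0, 0, 0], "claw": 0}])

```text
t: 21.08
ee_pos: [478.2, -245.4, 112.4]
orientation: [-1.143, 1.302, -1.308]
ft_force: [0.5, 0.3, -2.5]
width: 23.7
```

```bash
python3 - <<'E'
from h import *
np.set_printoptions(precision=4,suppress=True)
goal(473,-315.8,70)
grab('scene','sc19');grab('side','s19')
crop('sc19',340,200,440,280,7,'c34');crop('s19',290,270,390,340,7,'c35')
E
```

```text
dp [-0.065 -0.88  -0.53 ] turn [0.0004 0.0011 0.0006] pos [ 478.2268 -245.4009  112.4198] F [ 0.4567  0.2988 -2.5142] M [0.0104 0.0193 0.0025] w 23.68729412410591 t 21.0833 q6 1.20467580138084
```

View pics/c34.png

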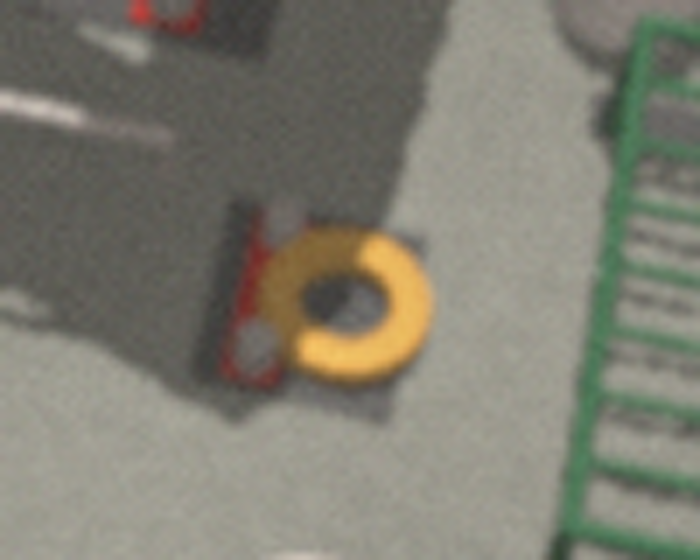

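View pics/c35.png

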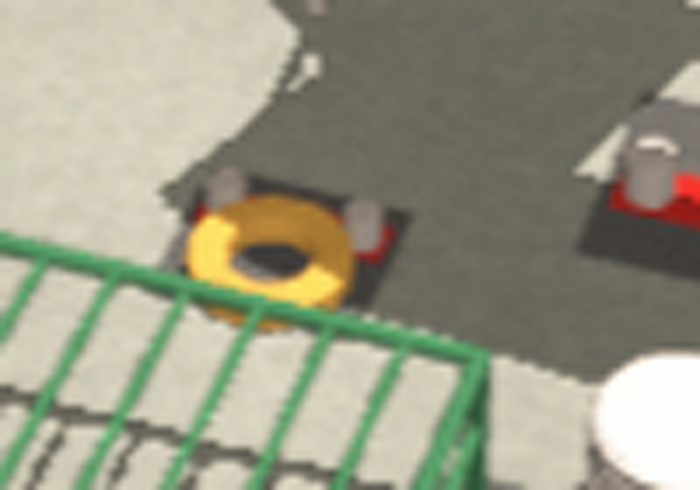

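jog_arm(steps=[{"dp": [-0.02, -0.3, 0], "turn": [0, 0, 0], "claw": 0}, {"dp": [-0.05, -0.6, 0], "turn": [0, 0, 0], "claw": 0}, {"dp": [-0.065, -0.88, -0.1], "turn": [0, 0.001, 0.0006], "claw": 0}, {"dp": [-0.065, -0.88, -0.25], "turn": [0, 0.001, 0.0006], "claw": 0}, {"dp": [-0.065, -0.88, -0.4], "turn": [0, 0.001, 0.0006], "claw": 0}, {"dp": [-0.065, -0.88, -0.53], "turn": [0, 0.001, 0.0006], "claw": 0}, {"dp": [-0.065, -0.88, -0.6], "turn": [0, 0.001, 0.0006], "claw": 0}, {"dp": [-0.065, -0.88, -0.65], "turn": [0, 0.001, 0.0006], "claw": 0}, {"dp": [-0.065, -0.88, -0.65], "turn": [0, 0.001, 0.0006], "claw": 0}, {"dp": [-0.065, -0.88, -0.65], "turn": [0, 0.001, 0.0006], "claw": 0}])

```text
t: 22.02
ee_pos: [473.0, -313.9, 60.2]
orientation: [-1.148, 1.302, -1.302]
ft_force: [0.3, 0.4, -3.3]
width: 23.8
```

```bash
python3 - <<'E'
from h import *
np.set_printoptions(precision=4,suppress=True)
goal(473,-315.8,45.5)
grab('side','s20');crop('s20',300,180,420,290,6,'c36')
E
```

```text
dp [ 0.001 -0.023 -0.183] turn [ 0.0002 -0.0002 -0.0008] pos [ 472.9506 -313.9424   60.1761] F [ 0.2545  0.4133 -3.3058] M [-0.0628  0.013   0.0117] w 23.81381272490304 t 22.0167 q6 1.0918530561733226
```

View pics/c36.png

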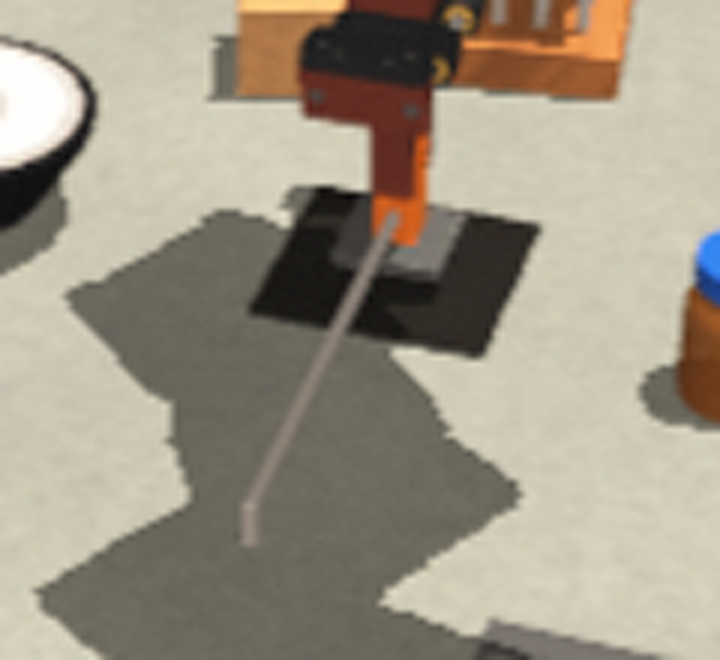

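jog_arm(steps=[{"dp": [0, -0.01, -0.05], "turn": [0, 0, 0], "claw": 0}, {"dp": [0, -0.02, -0.09], "turn": [0, 0, 0], "claw": 0}, {"dp": [0, -0.02, -0.13], "turn": [0, 0, 0], "claw": 0}, {"dp": [0, -0.02, -0.16], "turn": [0, 0, 0], "claw": 0}, {"dp": [0, -0.02, -0.18], "turn": [0, 0, 0], "claw": 0}, {"dp": [0, -0.02, -0.185], "turn": [0, 0, 0], "claw": 0}, {"dp": [0, -0.02, -0.185], "turn": [0, 0, 0], "claw": 0}, {"dp": [0, -0.02, -0.185], "turn": [0, 0, 0], "claw": 0}])

```text
t: 22.73
ee_pos: [473.2, -315.9, 45.7]
orientation: [-1.147, 1.302, -1.303]
ft_force: [-0.2, 0.1, -2.8]
width: 24.0
```

```bash
python3 - <<'E'
from h import *
np.set_printoptions(precision=4,suppress=True)
goal(473,-315.8,45.5)
E
```

```text
dp [-0.003  0.001 -0.003] turn [ 0.0003 -0.     -0.0007] pos [ 473.2106 -315.8928   45.7471] F [-0.1554  0.0727 -2.7813] M [-0.0307  0.0187  0.0517] w 24.00435513302982 t 22.7333 q6 1.089521486033467
```

jog_arm(steps=[{"dp": [0, 0, -0.008], "turn": [0, 0, 0], "claw": 0}, {"dp": [0, 0, -0.016], "turn": [0, 0, 0], "claw": 0}, {"dp": [0, 0, -0.016], "turn": [0, 0, 0], "claw": 0}])

```text
t: 22.98
ee_pos: [473.3, -316.0, 45.5]
orientation: [-1.147, 1.301, -1.303]
ft_force: [-2.3, 2.3, 7.6]
width: 23.8
```

jog_arm(steps=[{"dp": [0, 0, 0.008], "turn": [0, 0, 0], "claw": 0.4}, {"dp": [0, 0, 0.008], "turn": [0, 0, 0], "claw": 0.5}, {"dp": [0, 0, 0.008], "turn": [0, 0, 0], "claw": 0.6}, {"dp": [0, 0, 0.008], "turn": [0, 0, 0], "claw": 0.7}, {"dp": [0, 0, 0.008], "turn": [0, 0, 0], "claw": 0.7}, {"dp": [0, 0, 0.008], "turn": [0, 0, 0], "claw": 0.7}])

```text
t: 23.48
ee_pos: [473.3, -316.0, 46.0]
orientation: [-1.147, 1.301, -1.303]
ft_force: [-0.4, 0.2, -0.1]
width: 60.2
```

jog_arm(steps=[{"dp": [0, 0, 0.1], "turn": [0, 0, 0], "claw": 0.7}, {"dp": [0, 0, 0.3], "turn": [0, 0, 0], "claw": 0.7}, {"dp": [0, 0, 0.5], "turn": [0, 0, 0], "claw": 0.7}, {"dp": [0, 0, 0.7], "turn": [0, 0, 0], "claw": 0.7}, {"dp": [0, 0, 0.9], "turn": [0, 0, 0], "claw": 0.7}, {"dp": [0, 0, 1], "turn": [0, 0, 0], "claw": 0.7}, {"dp": [0, 0, 1], "turn": [0, 0, 0], "claw": 0.7}])

```text
t: 24.07
ee_pos: [474.4, -316.8, 128.2]
orientation: [-1.146, 1.298, -1.306]
ft_force: [0.4, 0.1, -0.1]
width: 61.4
```

jog_arm(steps=[{"dp": [0, 0, 0.4], "turn": [0, 0, 0], "claw": 0.7}, {"dp": [0, 0, 0.8], "turn": [0, 0, 0], "claw": 0.7}, {"dp": [0, 0, 1], "turn": [0, 0, 0], "claw": 0.7}, {"dp": [0, 0, 1], "turn": [0, 0, 0], "claw": 0.7}, {"dp": [0, 0, 1], "turn": [0, 0, 0], "claw": 0.7}, {"dp": [0, 0, 1], "turn": [0, 0, 0], "claw": 0.7}])

```text
t: 24.57
ee_pos: [473.6, -316.2, 206.6]
orientation: [-1.147, 1.3, -1.304]
ft_force: [-0.6, 0.0, -0.4]
width: 61.4
```

```bash
python3 - <<'E'
from h import *
np.set_printoptions(precision=4,suppress=True)
goal(473,-315.8,205)
grab('side','s21');grab('scene','sc21');grab('wrist','w21');goal(473,-315.8,205)
E
```

```text
dp [-0.007  0.005 -0.02 ] turn [ 0.0006  0.0004 -0.0007] pos [ 473.5916 -316.1661  206.6312] F [-0.5839  0.0319 -0.4466] M [ 0.0558 -0.0107 -0.0014] w 61.35137293879677 t 24.5667 q6 1.0890542002556616
dp [-0.008  0.005 -0.018] turn [ 0.0005  0.0003 -0.0007] pos [ 473.6111 -316.1806  206.4553] F [ 0.4012 -0.2519 -0.066 ] M [ 0.0171 -0.0066  0.038 ] w 61.434922678435534 t 24.7167 q6 1.0890458558402973
```

View pics/s21.png

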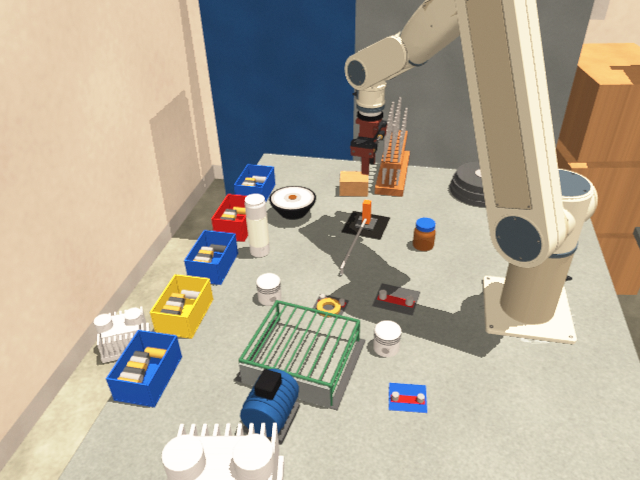

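View pics/sc21.png

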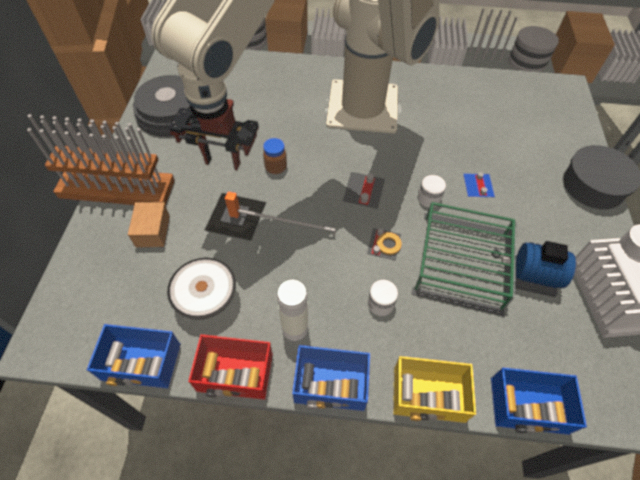

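View pics/w21.png

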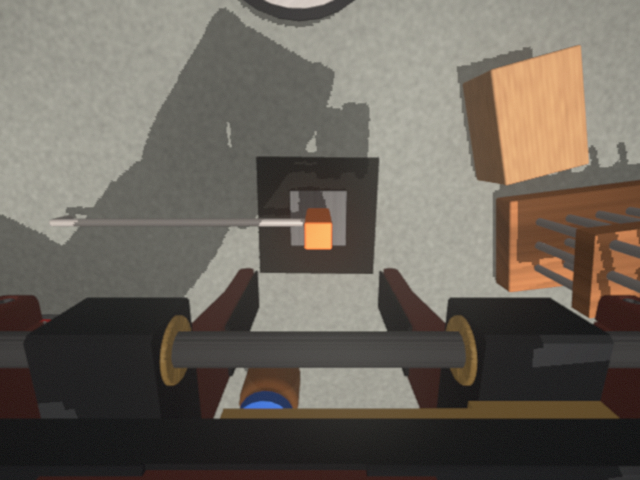

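```bash
python3 -c "
from h import *
a,b=load('sc17')['img'],load('sc21')['img']
print(ctrl.get_obs()['t']); print(ctrl.close_job())"
```

```text
24.7167
the job is handed in; nothing more can be done
None
```

The job was done and handed in at about 24.7 s of the 72 s. The interface gave no verdict, so what follows rests on my own pictures and force readings.

- **Hooking and pull:** I hooked the washer behind the guard and drew it against both pegs of the small grey slide. The slide dragged at about 3 N and came up hard after roughly 10 mm. I held the pull at 8–10 N at the wrist for about 1 s. That is the wrist force; I could not read the force between washer and pegs directly.
- **Putting back:** I freed the hook with no force left on it, lifted it out, and stood the rod on the pad about 1 mm from its centre by the gripper's pose.
- **Last checks:**
  - The washer looked unmoved between the pull and the picture taken just after unhooking.
  - Overlaying the expected outline put it within about 1–2 mm of its seat against both pegs.
  - The rod stood upright and released, the other things looked unmoved by eye, and the gripper was clear of everything.

**What went wrong or disagreed:**
- My first grip closed too late and held the rod 24 mm too high, so I set it back down and gripped it again before carrying it anywhere.
- Estimates of the washer's position across the pegs, read by eye, differed by about 4 mm between the two fixed cameras (−3 and +1 mm). The outline overlay settled that it was seated.

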